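# Hang the step gauge on the drop-flap peg

### The job

Take the steel gauge with the round eye out of the wooden rest block and push its eye onto the peg of the stand, past the drop flap, so that the flap is lifted and falls down again behind it. Press the gauge home against the collar on the peg for a moment with a push of some 6 to 10 N, then, with the flap down, tug it back against the flap about as hard to prove that it holds, and leave it hanging freely on the peg behind the flap. Never force it against the stand or collar with more than 20 N, and leave the plain plate in its slot and the V-block where it is.

Things in the scene. Friction and masses are not known exactly. Their poses are not given: they have to be found in the camera images.
- eye_gauge: Flat steel gauge plate, 8 thick (its x), 60 wide (y), 145 tall (z up), 0.15 to 0.31 kg, upright in one slot of the rest block. Origin: middle of its lower edge. Toothed lower edge, 60 wide body to z 108, above it a tab to hold it by, 34 wide (y), 8 thick, z 108 to 145. A round eye, 24 diameter, goes through along x, centre at z 85. Balances below the eye. Either face may go first.
- gauge_eye (a point): Centre of the gauge's eye, in the middle of the thickness, 85 above the lower edge.
- gauge_tab (a point): Point in the gauge's tab to hold it by, 132 above the lower edge, 13 below the tab's top.
- plain_plate: Plain steel plate without eye or tab, 8 x 60 x 112 tall, upright in the other slot; stays there. Origin: middle of its lower edge.
- rest_block: Wooden block 140 (x) x 96 (y) x 44 high, fixed, with two slots across it at x -35 and +35, each 9.5 wide (x), 64 long (y), floor 12 above the bench, 32 deep. Which slot holds the gauge varies. Origin: centre of the underside; z up.
- peg_stand: Fixed stand, base plate 150 (x) x 110 (y) x 12 high, origin at the centre of its underside. At x 30 to 52 a post 44 wide, 162 high. From the post a level round peg of 12 diameter runs in the stand's -x direction, axis at y 0, z 150, to its rounded tip at x -70. An eye is put on by moving it from the tip in +x.
- peg_pivot (a point): Pivot of the drop flap, on the peg's axis, 15 behind the tip; axes as the stand. A rigid steel collar (depth_collar, 34 diameter, 12 thick) is clamped on the peg as a depth stop. Where it sits differs each time and is not measured: its front face lies anywhere from 37 to 54 inside (+x of) this pivot, so it must be found by touch.
- keeper_flap (a joint): Angle of the drop flap: 0 hangs straight down (a stop keeps it from swinging out towards the tip), growing to 1.9 as it swings in and up. Steel blade 6 x 5, reaching 25 below the peg's axis, 0.03 kg. The lower rim of an eye pushed inwards lifts it with under 1 N; it drops once the gauge's face on the flap's side is some 25 inside the pivot, always before the gauge reaches the collar.
- v_block: Steel V-block (block with a V-shaped notch), 60 x 50 x 40 high, loose on the bench; not to be disturbed. Origin: centre of its underside.
Mind the look-alikes: they are no part of the job. Leave any blue look-alike of the eye_gauge alone.

How it is judged (in metres and radians):
On the way, in this order (a step that is already met when the one before it is completed fails the run):
1. the gauge is lifted out of its slot (z of eye_gauge in the frame of rest_block above 0.05 m), for 0.1 s.
2. the eye is on the peg, past the flap, the flap has fallen behind it, and the gauge is pressed home against the collar with 4 N or more (x of gauge_eye in the frame of peg_pivot above 0.018 m and distance between gauge_eye and peg_pivot below 0.065 m and value of joint keeper_flap below 0.15 rad and contact force between eye_gauge and depth_collar above 4 N), for 0.2 s.
3. the gauge is tugged back against the hanging flap with 4 N or more (x of gauge_eye in the frame of peg_pivot above 0.002 m and value of joint keeper_flap below 0.15 rad and contact force between eye_gauge and keeper_flap above 4 N), for 0.2 s.
At the end, for the whole second after the job is handed in: The gauge hangs still and upright (within 0.35 rad), its eye on the peg between flap and collar (eye centre 2 to 60 mm inside the pivot, 0 to 12 mm below the peg's axis), the flap down within 0.15 rad; plain plate within 15 mm and V-block within 20 mm of their places (x of gauge_eye in the frame of peg_pivot between 0.002 and 0.06 m and z of gauge_eye in the frame of peg_pivot between -0.012 and 0 m and angle between eye_gauge's own z axis and vertical below 0.35 rad and value of joint keeper_flap below 0.15 rad and linear speed of eye_gauge below 0.05 m/s and distance of plain_plate from where it was at the start of the episode below 0.015 m and distance of v_block from where it was at the start of the episode below 0.02 m); the robot touches nothing.
It fails at once if the gauge pressed against the stand, its peg or flap with more than 20 N (contact force between eye_gauge and peg_stand above 20 N).
It fails at once if the gauge pressed against the collar with more than 20 N (contact force between eye_gauge and depth_collar above 20 N).
It fails at once if the plain plate or the V-block disturbed (distance of plain_plate from where it was at the start of the episode above 0.015 m or distance of v_block from where it was at the start of the episode above 0.02 m).
It also fails if it takes over 56 s, if anything falls off the work surface, if the arm or the gripper's body presses on something with over 40 N, if the wrist force passes 120 N, or if a joint passes its speed limit or range.

### The arm

A 6-joint arm with a two-finger parallel gripper is mounted at the origin on a cart in front of the work surface, level with it; the furniture and walls round the work are solid. World frame = base frame: x ahead of the robot, y to its left, z up, the work surface at z = 0. Lengths are in m, angles in degrees, forces in N, time in s.
With the tool pointing down it reaches from about 0.25 to 0.725 m from the base axis. Payload 9.7 kg.
Tool frame: the origin (TCP) lies midway between the tips of the shut fingers; the grasp point (between the pads) lies 19 mm behind it; z points along the fingers, y is the direction in which the jaws open and shut (so a half turn about z gives the same grasp; the last joint's range is limited). The gripper opens to 85 mm and grips with 20 to 120 N. Pads are 22 mm wide; open, the fingers measure 114 mm over their backs; the gripper's body (76 mm by 85 mm) begins 54 mm behind the grasp point. The pads swing forward as they close: fully open they stand 13 mm farther back than shut.
Start: joints at [71.562, 4.979, 10.078, 95.1, 0, 90], TCP at [0.174, 0.522, 0.231] pointing down, gripper open.
Joint ranges: [-179.16, 179.16], [-48.56, 103.87], [-65.8, 70.77], [-126.05, 130.52], [-82.76, 87.17], [-180, 180]. Speed limits (degrees/s): [127.2, 127.2, 147.25, 180, 180, 180].

### API

Orientations are given as [roll, pitch, yaw] about the fixed x, y, z axes, in that order (R = Rz(yaw) Ry(pitch) Rx(roll)).
In Python, from workcell import get_obs, camera, get_calibration, job_done gives the robot as it stands.
- The arm moves only by the tool play_rows, never from a script. Its argument "commands" is text: rows parted by semicolons, each of 5 numbers parted by spaces: the opening, from 0 (shut) to 1 (fully open), then the shift along the world's x, y, z in mm, then the turn about the world's z in degrees. A call has 1 to 10 rows; each row is the pose to reach, as a shift and turn from the pose commanded when the call began; what a row does not reach only later rows make up. A row lasts 1/12 s, in which the tool goes at most 41.7 mm and 7.16 degrees, less where a joint would pass 70% of its speed; a pose out of reach is approached as far as the arm can. A call with a gripper value outside its range is refused whole. The fingers move at their own pace and stop on an object; "force" is the grip in N (left out, the last holds). Time passes only in rows, so rows that repeat a pose let the fingers close. It gives the time, the measured TCP pose, the force and the opening at its end, in the units of the state.
- get_obs(): the state, without advancing time (a new reading comes with each control period).
- camera(name): name is "scene" or "top" or "wrist"; returns the picture (400x640x3 uint8, red, green, blue); there is no depth.
- get_calibration(name): a dict with "fx", "fy", "cx", "cy" (pixels), "eye" and "attitude" of the camera in the world; the wrist camera has in their place "mount" (4x4, takes a point from camera to tool coordinates, whose origin is the TCP and whose axes are the flange's). Camera axes: x right, y down, z forward; pixel columns grow to the right and rows downward; lengths in m; the calibration is good to about 2 mm. A picture is of the moment at which its call begins: read the wrist's pose just before it. get_calibration takes no time and is no camera call.
- job_done(): hands the job in, once; it reports no verdict.
The state is a dict: "time": time; "q": joint angles; "qd": joint speeds; "joint_efforts": joint torques, N m; "ee_pos": TCP position; "tcp_rot": TCP orientation; "wrist_force": force on the tool from outside, world axes, zero at the start; "torque": the same for the moment, N m; "opening": finger opening in m.
Only numpy, scipy, OpenCV 4.12 (cv2) and the standard library are available. Lean on these libraries where they do the work, as an engineer would, in place of code of your own. Each camera call takes 0.05 s, during which the arm holds its last target.

## Working session

There is one attempt and no reset: what is moved stays moved. The work goes in short steps, Python scripts to look and compute and a tool call to move; the robot and the scene stay as the last step left them, time stands still between calls to the robot, and variables do not carry over. Pictures are saved under pics/ and viewed, and the job is handed in when it is done.

Besides the shell and the picture viewer there is one more tool, called after ">>>" as a command line: name --argument value ..., lists and objects as JSON in quotes. play_rows: Moves the arm, as the interface text tells. Its arguments: {"type":"object","properties":{"commands":{"type":"string"},"force":{"type":"number"}},"required":["commands"]}

```bash
ls; mkdir -p pics
python3 - <<'E'
from workcell import get_obs,camera,get_calibration
import cv2
print(get_obs())
for n in ["scene","top","wrist"]:
    print(n,get_calibration(n))
    cv2.imwrite(f"pics/{n}0.png",camera(n)[:,:,::-1])
E
```

```text
pics
{'time': 0.0, 'q': array([7.15609551e+01, 5.01017517e+00, 1.00343113e+01, 9.50991162e+01,
       1.28758252e-03, 9.00017860e+01]), 'qd': array([-0.02145199, -0.01951478,  0.06872987,  0.03771614,  0.0502485 ,
        0.056417  ]), 'joint_efforts': array([-8.01509887e-04, -5.20386636e+01,  4.64805579e+01,  1.62046461e-02,
       -9.09073674e-05, -2.79171826e-05]), 'ee_pos': array([0.17388435, 0.52154901, 0.23059066]), 'tcp_rot': array([-1.79925020e+02, -1.28524418e-03,  1.61559167e+02]), 'wrist_force': array([-0.39417863,  0.07735181,  0.4150213 ]), 'torque': array([-0.07025702, -0.01826788,  0.00186452]), 'opening': 0.08576706592353878}
scene {'fx': 363.10792818167533, 'fy': 363.10792818167533, 'cx': 313.3968196451282, 'cy': 193.52532201421678, 'eye': array([ 0.04710494, -0.41639439,  0.64964026]), 'attitude': array([-130.224317  ,    0.97761338,  -44.24499435])}
top {'fx': 388.81616386963145, 'fy': 388.81616386963145, 'cx': 325.88828622542223, 'cy': 205.6585774853915, 'eye': array([0.42248933, 0.07716912, 1.03824263]), 'attitude': array([-174.94092593,   -0.26715794,  -89.65430243])}
wrist {'fx': 340.2508176011719, 'fy': 340.2508176011719, 'cx': 318.4912086227422, 'cy': 196.44448947743257, 'mount': array([[-6.97968751e-04, -9.57083520e-01, -2.89811401e-01,
         7.49194467e-02],
       [ 9.99999678e-01, -5.53133989e-04, -5.81664836e-04,
        -3.35089635e-04],
       [ 3.96397293e-04, -2.89811713e-01,  9.57083598e-01,
        -1.43411236e-01],
       [ 0.00000000e+00,  0.00000000e+00,  0.00000000e+00,
         1.00000000e+00]])}
```

View pics/scene0.png

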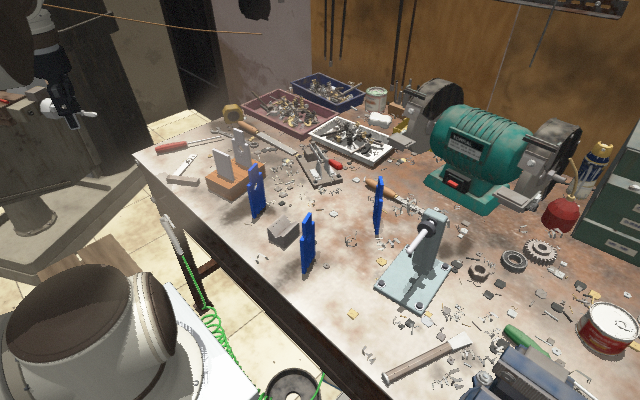

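View pics/top0.png

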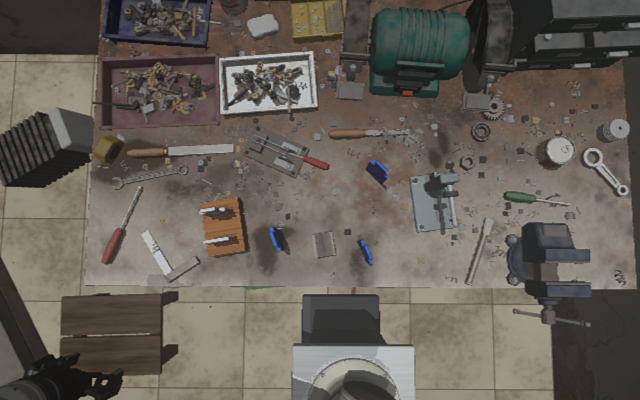

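View pics/wrist0.png

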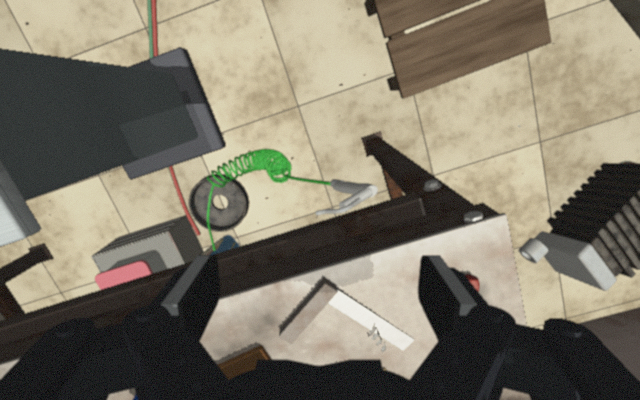

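Run:
```python
import cv2
a=cv2.imread("pics/scene0.png");b=cv2.imread("pics/top0.png")
cv2.imwrite("pics/c1.png",cv2.resize(a[110:290,150:350],None,fx=4,fy=4,interpolation=cv2.INTER_CUBIC)[:600])
cv2.imwrite("pics/c2.png",cv2.resize(a[190:320,360:480],None,fx=5,fy=5,interpolation=cv2.INTER_CUBIC)[:600])
cv2.imwrite("pics/c3.png",cv2.resize(b[180:280,180:310],None,fx=6,fy=6,interpolation=cv2.INTER_CUBIC)[:600])
cv2.imwrite("pics/c4.png",cv2.resize(b[140:280,340:480],None,fx=4,fy=4,interpolation=cv2.INTER_CUBIC)[:600])
```

```text
(no output)
```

View pics/c1.png

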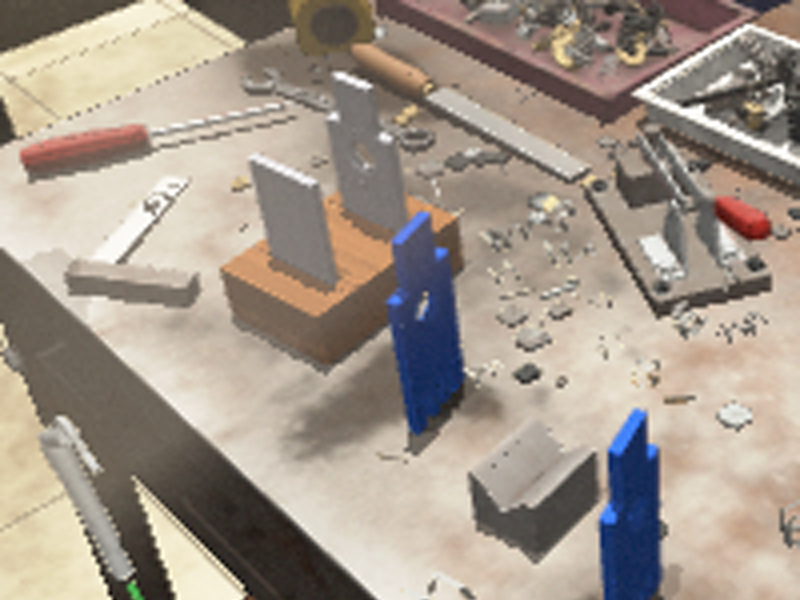

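View pics/c2.png

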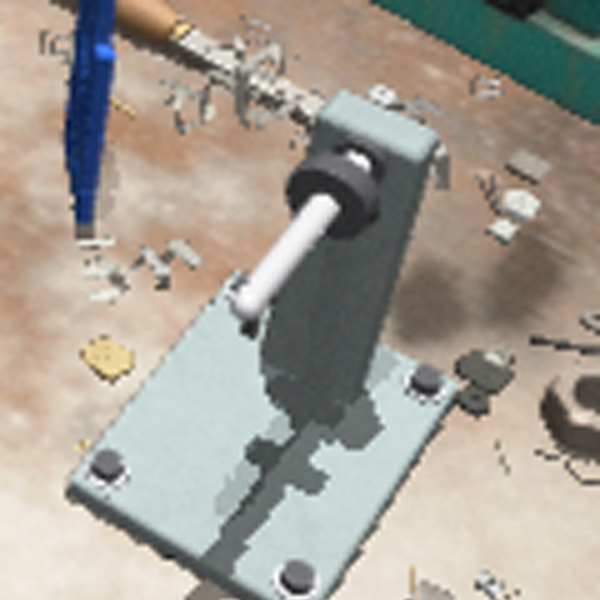

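View pics/c3.png

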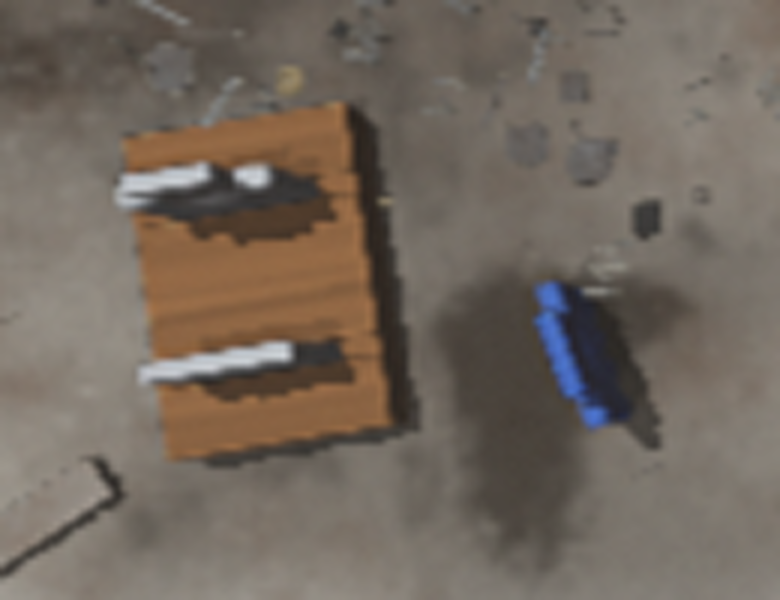

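View pics/c4.png

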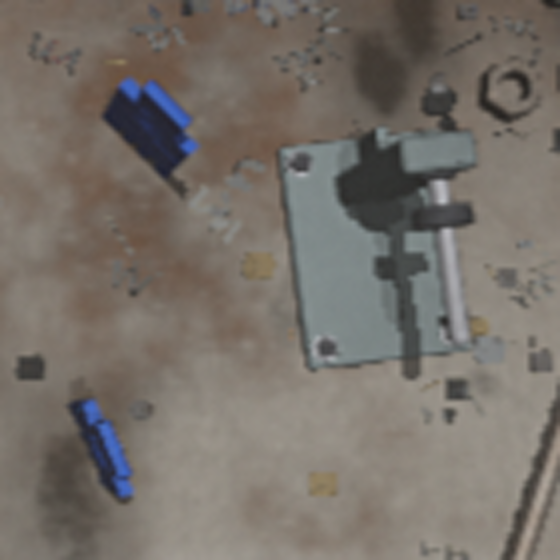

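Candidates: grey plate with tab and eye at scene (238,150) / top (213,209), in the far slot. It could be confused with the plain grey plate at scene (224,175), or with the three blue look-alikes at scene (257,192), (307,242) and (378,205). The crop shows the tab, shoulders and round eye on the far-slot grey plate, so that is the gauge. The stand's peg points toward the robot, with the collar near the post and the flap under the tip. Next I measure it.

```bash
cat > h.py <<'E'
import numpy as np,cv2
from scipy.spatial.transform import Rotation as R
from workcell import get_obs,camera,get_calibration
def cam(n,o=None):
    c=get_calibration(n)
    if n=="wrist":
        o=o or get_obs(); T=np.eye(4);T[:3,:3]=R.from_euler('xyz',o['tcp_rot'],degrees=True).as_matrix();T[:3,3]=o['ee_pos']
        M=T@c['mount'];return c,M[:3,:3],M[:3,3]
    return c,R.from_euler('xyz',c['attitude'],degrees=True).as_matrix(),np.array(c['eye'])
def ray(C,u,v):
    c,Rm,e=C
    d=Rm@np.array([(u-c['cx'])/c['fx'],(v-c['cy'])/c['fy'],1.]);return e,d/np.linalg.norm(d)
def onz(C,u,v,z):
    e,d=ray(C,u,v);return e+d*(z-e[2])/d[2]
def tri(rs):
    A=np.zeros((3,3));b=np.zeros(3)
    for e,d in rs:
        P=np.eye(3)-np.outer(d,d);A+=P;b+=P@e
    p=np.linalg.solve(A,b);return p,[np.linalg.norm((np.eye(3)-np.outer(d,d))@(p-e)) for e,d in rs]
def proj(C,p):
    c,Rm,e=C;q=Rm.T@(np.array(p)-e);return c['cx']+c['fx']*q[0]/q[2],c['cy']+c['fy']*q[1]/q[2]
E
python3 - <<'E'
from h import *
T=cam("top");S=cam("scene")
im=cv2.imread("pics/top0.png");hsv=cv2.cvtColor(im,cv2.COLOR_BGR2HSV)
# rest block mask: orange
m=cv2.inRange(hsv,(5,110,60),(20,255,255));m[:,:190]=0;m[:190]=0;m[270:]=0;m[:,260:]=0
m=cv2.morphologyEx(m,cv2.MORPH_CLOSE,np.ones((9,9)))
cs,_=cv2.findContours(m,0,2);c=max(cs,key=cv2.contourArea)
r=cv2.minAreaRect(c);print(r);B=cv2.boxPoints(r)
for p in B: print(p,onz(T,p[0],p[1],.044).round(4))
print(cv2.contourArea(c))
# stand base corners by eye from crop c4 (340+x/4,140+y/4)
for p in [(280,150),(310,368),(470,350),(475,130)]:
    u,v=340+(p[0]+.5)/4-.5,140+(p[1]+.5)/4-.5;print((u,v),onz(T,u,v,.012).round(4))
# scene crop c2 base corners
for p in [(70,490),(330,600),(465,388),(235,275)]:
    u,v=360+p[0]/5,190+p[1]/5;print((u,v),onz(S,u,v,.012).round(4))
# peg tip tri
print(tri([ray(T,340+463/4,140+343/4),ray(S,360+246/5,190+303/5)]))
# collar centre
print(tri([ray(T,340+442/4,140+214/4),ray(S,360+334/5,190+195/5)]))
E
```

```text
((222.63279724121094, 226.4073944091797), (54.372093200683594, 37.76845169067383), 81.67434692382812)
[200.01106 202.24228] [0.5173 0.396  0.044 ]
[237.38148 196.77344] [0.532  0.3006 0.044 ]
[245.25453 250.57251] [0.3947 0.2771 0.044 ]
[207.88411 256.04135] [0.3804 0.3714 0.044 ]
1931.5
(409.625, 177.125) [ 0.5913 -0.1502  0.012 ]
(417.125, 231.625) [ 0.4462 -0.1681  0.012 ]
(457.125, 227.125) [ 0.4587 -0.274   0.012 ]
(458.375, 172.125) [ 0.6057 -0.2808  0.012 ]
(374.0, 288.0) [ 0.4421 -0.1754  0.012 ]
(426.0, 310.0) [ 0.4738 -0.2791  0.012 ]
(453.0, 267.6) [ 0.6046 -0.2634  0.012 ]
(407.0, 245.0) [ 0.5889 -0.1553  0.012 ]
(array([ 0.45776602, -0.2232446 ,  0.15500895]), [np.float64(0.0015381495579661728), np.float64(0.0015381495579661901)])
(array([ 0.53170755, -0.21422848,  0.14917219]), [np.float64(0.0007515480344652012), np.float64(0.0007515480344651628)])
```

>>> play_rows --commands "1 32 -18 10 -6;1 65 -37 20 -13;1 97 -55 30 -20;1 130 -74 35 -26;1 164 -92 35 -33;1 197 -111 35 -40;1 230 -130 35 -46;1 262 -148 35 -53;1 290 -166 35 -58;1 317 -179 35 -61.4" --force 80

```text
time: 0.98
ee_pos: [0.4925, 0.341, 0.2661]
tcp_rot: [-180.0, 0.0, 99.8]
wrist_force: [0.1, 1.1, -0.1]
opening: 0.0855
```

>>> play_rows --commands "1 0 0 0 0;1 0 0 0 0"

```text
time: 1.15
ee_pos: [0.492, 0.3418, 0.2654]
tcp_rot: [-179.9, 0.0, 100.0]
wrist_force: [0.2, -0.4, -0.6]
opening: 0.0856
```

Run:
```python
from h import *
import pickle
o=get_obs();im=camera("wrist")[:,:,::-1];cv2.imwrite("pics/w1.png",im);pickle.dump(o,open("w1.pkl","wb"))
print(o)
```

```text
{'time': 1.15, 'q': array([3.47838199e+01, 1.30699745e+01, 2.30485534e+01, 1.00064424e+02,
       4.63655346e-03, 1.14750761e+02]), 'qd': array([ 2.35922701, -1.46058697, -0.83947224,  0.30955291,  0.47406521,
       -0.28227342]), 'joint_efforts': array([ -2.10021973, -59.09374237,  46.13889456,  -0.18787805,
        -0.15487147,   0.07967378]), 'ee_pos': array([0.49199697, 0.34176887, 0.26536918]), 'tcp_rot': array([-1.79920100e+02,  3.17301188e-02,  1.00033078e+02]), 'wrist_force': array([ 0.2065102 , -0.35933728, -0.62091385]), 'torque': array([-0.03241279,  0.04325155,  0.00438225]), 'opening': 0.0855574131966556}
```

View pics/w1.png

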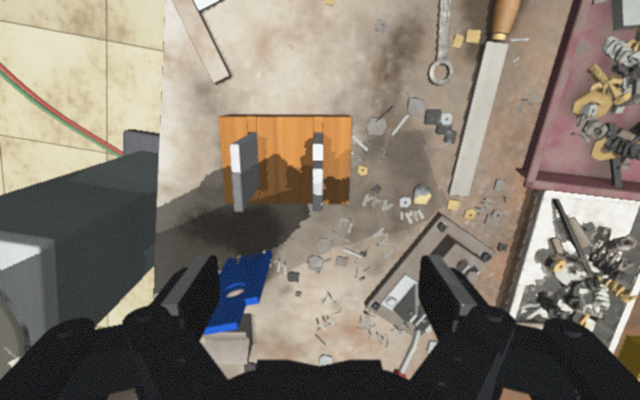

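The wrist view shows the gauge's bright top edges at about (318,180), with the shoulders above and below them, and the plain plate at (237,170). I'll zoom in and measure the tab.

Run:
```python
from h import *
import pickle
o=pickle.load(open("w1.pkl","rb"));im=cv2.imread("pics/w1.png")
W=cam("wrist",o)
g=im[125:215,210:360];cv2.imwrite("pics/w1c.png",cv2.resize(g,None,fx=5,fy=5,interpolation=cv2.INTER_NEAREST))
hsv=cv2.cvtColor(im,cv2.COLOR_BGR2HSV);m=cv2.inRange(hsv,(0,0,190),(180,60,255));m[:125]=0;m[215:]=0;m[:,:225]=0;m[:,340:]=0
n,l,s,c=cv2.connectedComponentsWithStats(m)
for i in range(1,n):
    if s[i,4]>15:
        u,v=c[i]; print(s[i],c[i],'z157',onz(W,u,v,.157).round(4),'z120',onz(W,u,v,.120).round(4))
mo=cv2.inRange(hsv,(5,120,60),(20,255,255));mo[:105]=0;mo[220:]=0;mo[:,:210]=0;mo[:,360:]=0
ys,xs=np.where(mo);print(xs.min(),xs.max(),ys.min(),ys.max())
for p in [(220,116),(350,116),(350,204)]: print(onz(W,*p,.044).round(4))
```

```text
[230 144  10  29 241] [234.53941909 157.63485477] z157 [0.424  0.3582 0.157 ] z120 [0.416  0.3499 0.12  ]
[313 144  10  16 158] [317.5        151.59493671] z157 [0.4843 0.3734 0.157 ] z120 [0.4852 0.3674 0.12  ]
[313 169  10  26 228] [317.45175439 180.74122807] z157 [0.4881 0.3514 0.157 ] z120 [0.4896 0.3421 0.12  ]
219 351 115 203
[0.3802 0.3741 0.044 ]
[0.514  0.3977 0.044 ]
[0.5334 0.3028 0.044 ]
```

View pics/w1c.png

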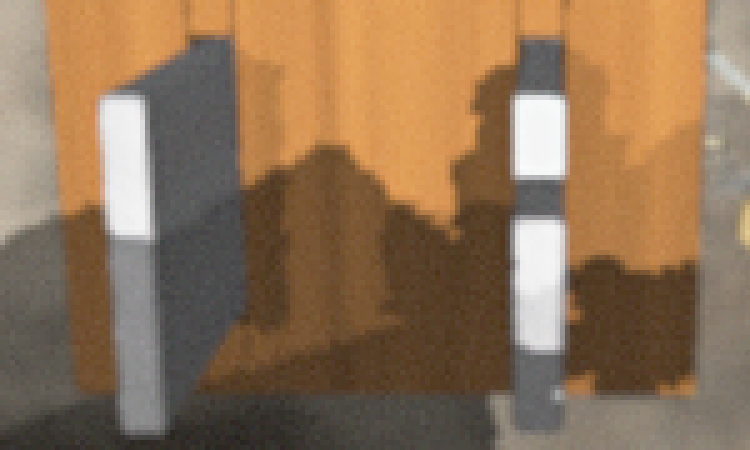

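Run:
```python
from h import *
import pickle
o=pickle.load(open("w1.pkl","rb"));W=cam("wrist",o)
for p in [(317.5,168),(317.5,211),(317.3,189.5)]: print(onz(W,*p,.157).round(4))
for p in [(317.5,144),(317.5,161)]: print(onz(W,*p,.12).round(4))
S=cam("scene")
im=cv2.imread("pics/scene0.png");cv2.imwrite("pics/c5.png",cv2.resize(im[120:200,200:260],None,fx=7,fy=7,interpolation=cv2.INTER_CUBIC))
print(proj(S,[.487,.3445,.157]), get_obs()['ee_pos'])
```

```text
[0.4864 0.3612 0.157 ]
[0.4924 0.3274 0.157 ]
[0.4892 0.3446 0.157 ]
[0.4841 0.3738 0.12  ]
[0.4866 0.3594 0.12  ]
(np.float64(235.86240588362415), np.float64(129.46281440809716)) [0.49106938 0.34246177 0.26573689]
```

View pics/c5.png

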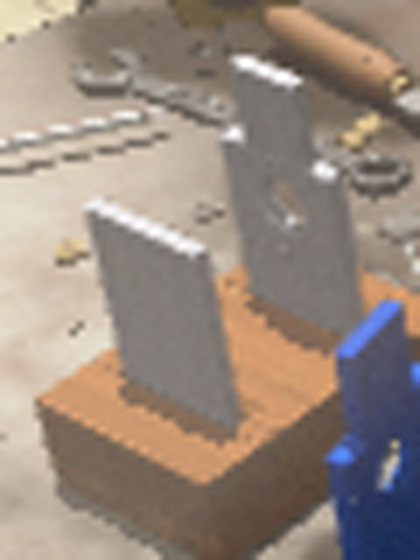

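>>> play_rows --commands "0.6 -2 2 -35 0;0.6 -2 2 -70 0;0.6 -2 2 -100 0;0.6 -2 2 -120 0;0.6 -2 2 -132 0;0.6 -2 2 -140 0;0.6 -2 2 -140 0;0.6 -2 2 -140 0" --force 80

```text
time: 1.87
ee_pos: [0.4889, 0.3453, 0.1274]
tcp_rot: [179.9, -0.0, 100.2]
wrist_force: [0.6, 0.6, -0.7]
opening: 0.051
```

Run:
```python
from h import *
im=camera("wrist")[:,:,::-1];cv2.imwrite("pics/w2.png",im)
im=camera("scene")[:,:,::-1];cv2.imwrite("pics/s2.png",cv2.resize(im[80:220,160:320],None,fx=4,fy=4))
```

```text
(no output)
```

View pics/w2.png

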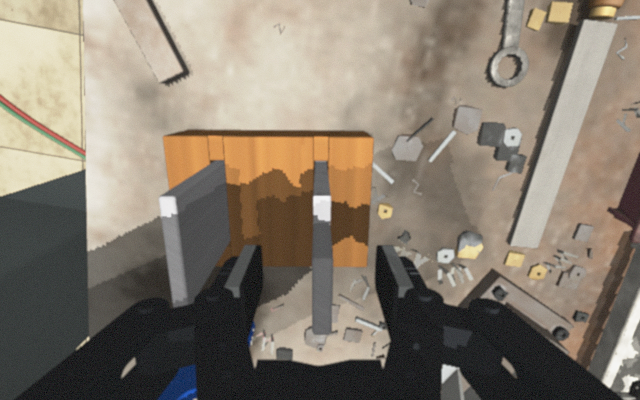

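View pics/s2.png

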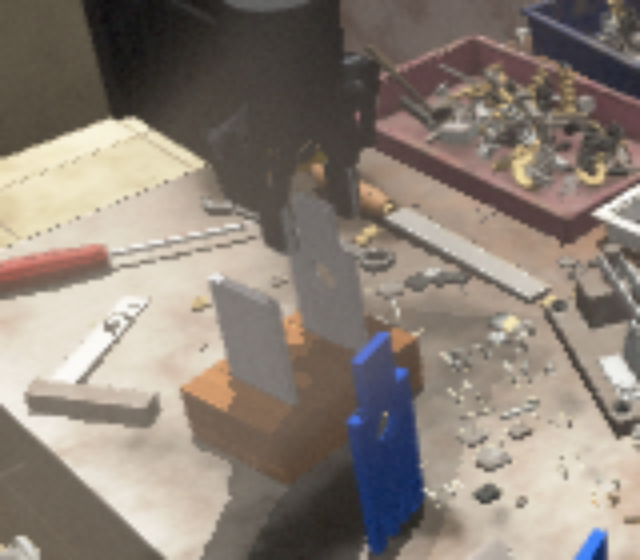

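The tab stands centred between the fingers at wrist (321,270), and the plain plate is clear on the left. I'll close the gripper.

>>> play_rows --commands "0 0 0 0 0;0 0 0 0 0;0 0 0 0 0;0 0 0 0 0;0 0 0 0 0;0 0 0 0 0;0 0 0 0 0;0 0 0 0 0" --force 100

```text
time: 2.63
ee_pos: [0.4893, 0.3449, 0.1269]
tcp_rot: [179.9, -0.0, 100.2]
wrist_force: [1.3, 1.2, 5.1]
opening: 0.0061
```

>>> play_rows --commands "0 0 0 2 0;0 0 0 6 0;0 0 0 12 0;0 0 0 22 0;0 0 0 34 0;0 0 0 48 0;0 0 0 66 0;0 0 0 86 0;0 0 0 105 0;0 0 0 115 0"

```text
time: 3.47
ee_pos: [0.4887, 0.3449, 0.245]
tcp_rot: [179.9, -0.1, 100.2]
wrist_force: [0.4, -0.3, -2.0]
opening: 0.007
```

>>> play_rows --commands "0 0 0 0 0;0 0 0 0 0;0 0 0 0 0"

```text
time: 3.72
ee_pos: [0.4886, 0.3447, 0.2408]
tcp_rot: [-179.9, 0.0, 100.2]
wrist_force: [-0.5, 1.0, -1.1]
opening: 0.0063
```

Run:
```python
from h import *
import pickle
o=get_obs();im=camera("wrist")[:,:,::-1];cv2.imwrite("pics/w3.png",im);pickle.dump(o,open("w3.pkl","wb"))
print(o['ee_pos'],o['tcp_rot'],o['wrist_force'],o['torque'])
im=camera("scene")[:,:,::-1];cv2.imwrite("pics/s3f.png",im);cv2.imwrite("pics/s3.png",cv2.resize(im[60:220,160:320],None,fx=3.7,fy=3.7))
```

```text
[0.488624   0.34466222 0.24079221] [-1.79939332e+02  1.42859385e-02  1.00168840e+02] [-0.54868393  0.95773864 -1.07696372] [ 0.02611274  0.03476824 -0.00882989]
```

View pics/w3.png

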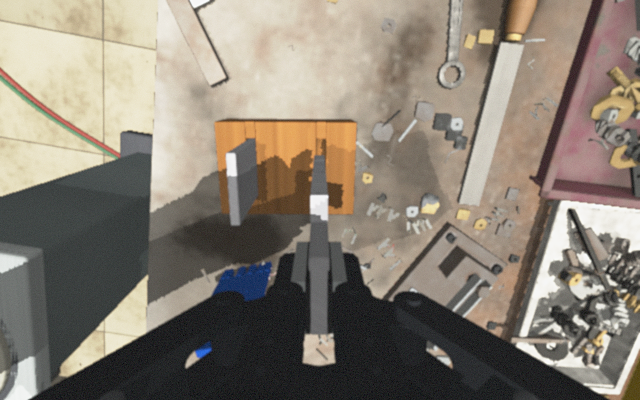

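View pics/s3.png

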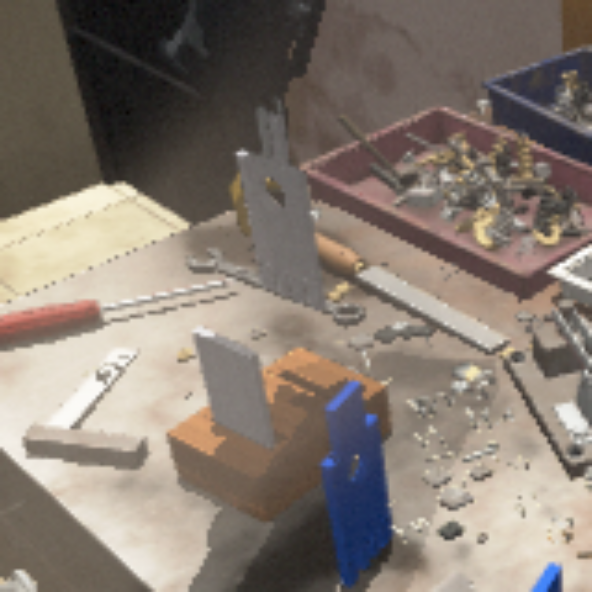

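Lifted out cleanly: the gauge hangs upright in the grip at scene ~(237,120), and the plain plate is still in its slot. I'll carry it high to the front of the stand.

>>> play_rows --commands "0 0 -12 15 0;0 -4 -36 30 0;0 -8 -70 45 0;0 -12 -108 57 0;0 -16 -146 60 0;0 -20 -184 60 -1;0 -24 -222 60 -2;0 -28 -260 60 -3;0 -32 -298 60 -3;0 -36 -336 60 -3"

```text
time: 4.65
ee_pos: [0.452, 0.0072, 0.3008]
tcp_rot: [-180.0, -0.0, 97.2]
wrist_force: [0.7, 0.1, -2.2]
opening: 0.0063
```

>>> play_rows --commands "0 -7 -38 0 0;0 -14 -76 0 0;0 -20 -114 0 0;0 -26 -150 0 0;0 -32 -182 0 0;0 -37 -210 0 0;0 -40 -230 0 0;0 -42 -239 0 0;0 -42 -239 0 0;0 -42 -239 0 0"

```text
time: 5.48
ee_pos: [0.4108, -0.23, 0.3009]
tcp_rot: [-180.0, -0.1, 97.1]
wrist_force: [0.1, 0.4, -2.1]
opening: 0.0064
```

Run:
```python
from h import *
import pickle
o=get_obs();im=camera("wrist")[:,:,::-1];cv2.imwrite("pics/w4.png",im);pickle.dump(o,open("w4.pkl","wb"))
print(o['ee_pos'],o['tcp_rot'],o['wrist_force'],o['torque'])
im=camera("scene")[:,:,::-1];cv2.imwrite("pics/s4.png",im)
W=cam("wrist",o);print(proj(W,[.4555,-.2255,.15]),proj(W,[.525,-.217,.15]))
```

```text
[ 0.41076512 -0.22996249  0.30087807] [-1.79965525e+02 -5.13330398e-02  9.71101433e+01] [ 0.1118928   0.40661305 -2.12022438] [-0.01982191  0.01395308 -0.06958588]
(np.float64(370.3440096478947), np.float64(181.4316978291719)) (np.float64(448.8667643080197), np.float64(181.57550499956295))
```

View pics/w4.png

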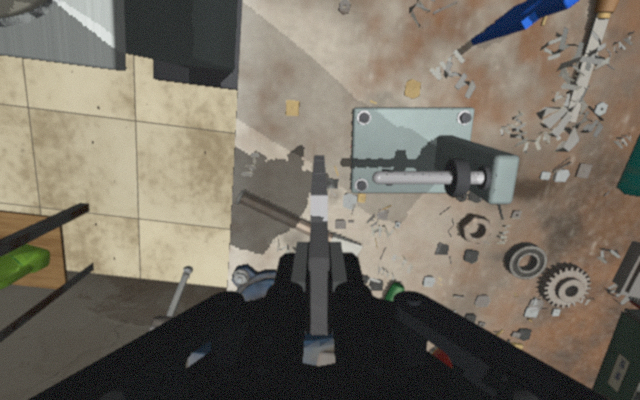

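View pics/s4.png

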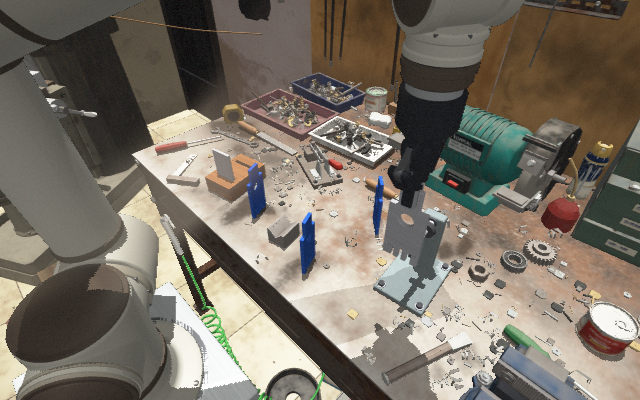

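The wrist view shows the peg from its tip at (377,177) to the collar at (458,179), level in the picture and square to the gauge. I'll measure its axis.

Run:
```python
from h import *
import pickle
o=pickle.load(open("w4.pkl","rb"));im=cv2.imread("pics/w4.png");W=cam("wrist",o)
cv2.imwrite("pics/w4c.png",cv2.resize(im[150:210,345:525],None,fx=4.4,fy=4.4,interpolation=cv2.INTER_NEAREST))
g=im[150:210,345:525].max(2)
for u in range(372,450,6):
    col=im[160:196,u].astype(int).max(1); print(u,col)
c=[proj(W,p) for p in ([.4555,-.2255,.15],)]
```

```text
372 [ 71  68  68  70  66  68  74 103 140 153 154 149 151 147 136 129 113 111
 117 116 122 135 145 146 146 149 142 145 145 146 144 141 127 134 155 161]
378 [ 68  66  72  71  71  73  97 133 147 152 142 125 125 135 152 167 182 198
 196 183 170 158 141 126 129 142 146 147 142 144 146 140 125 135 149 161]
384 [ 71  71  70  70  66  66  73 101 123  85  58  95 128 149 162 176 180 176
 176 175 171 162 147 128 131 143 145 148 147 147 146 142 123 132 155 162]
390 [ 70  69  72  70  67  68  84 114 133 115  81  80 112 147 159 171 177 179
 177 175 170 162 148 120  96 106 137 144 146 147 147 140 129 133 148 157]
396 [ 70  67  68  68  64  72  69  69  65  66  77  98 129 150 158 172 179 178
 177 178 167 163 145 133 138 149 152 148 148 148 152 141 127 132 146 155]
402 [ 67  67  71  63  67  67  70  71  70  71  77 100 126 146 157 168 178 175
 175 176 165 160 146 131 135 147 148 151 147 146 144 139 128 132 155 159]
408 [ 71  74  70  73  68  74  76 108 145 154 150 123 124 144 156 173 176 178
 173 175 175 160 140 133 139 145 147 151 151 149 150 145 129 132 149 156]
414 [ 74  70  71  70  73  74  68  85 119 14
[... 162 characters left out ...]
25 143 156 169 177 178
 177 176 174 167 144 140 140 146 150 150 146 149 150 142 126 123 145 153]
426 [ 68  71  67  68  70  73  80  72  66  65  75  96 126 145 159 167 177 179
 178 179 171 164 148 136 139 146 153 150 150 148 149 143 134 145 168 173]
432 [ 70  70  71  65  75  70  73  70  74  70  76 100 125 142 156 168 175 181
 179 180 173 165 152 138 142 147 160 170 177 175 180 164 151 143 162 169]
438 [ 49  47  53  50  59  51  53  47  47  55  68  92 122 143 159 168 176 177
 179 183 176 166 151 145 159 170 177 177 180 181 180 167 143 134 156 161]
444 [ 53  55  51  49  44  51  50  46  42  46  63  92 122 143 154 167 175 180
 179 181 182 166 152 132 110 105 105 119 119 133 152 160 142 143 157 168]
```

View pics/w4c.png

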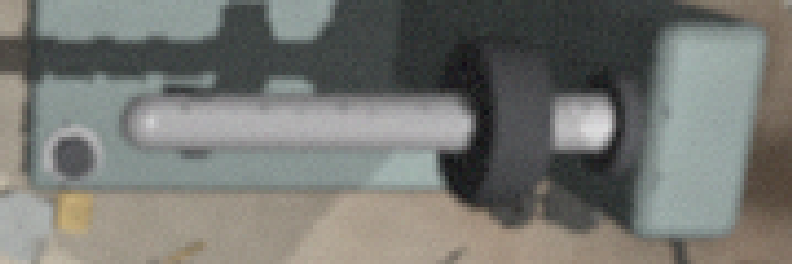

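Run:
```python
from h import *
import pickle
o=pickle.load(open("w4.pkl","rb"));im=cv2.imread("pics/w4.png");W=cam("wrist",o)
for u,v in [(373,177.2),(388,177.2),(440,177.2),(471,178)]: print(u,onz(W,u,v,.15).round(4), onz(W,u,v,.152).round(4))
a=onz(W,373,177.2,.15);b=onz(W,440,177.2,.15);print(np.degrees(np.arctan2(b[1]-a[1],b[0]-a[0])))
cv2.imwrite("pics/w4d.png",cv2.resize(im[145:255,285:355],None,fx=5.4,fy=5.4,interpolation=cv2.INTER_NEAREST))
print(im[150:250,318].astype(int).max(1))
```

```text
373 [ 0.4572 -0.2214  0.15  ] [ 0.4568 -0.2209  0.152 ]
388 [ 0.4704 -0.2197  0.15  ] [ 0.4699 -0.2193  0.152 ]
440 [ 0.5163 -0.214   0.15  ] [ 0.5155 -0.2137  0.152 ]
471 [ 0.5438 -0.2114  0.15  ] [ 0.5428 -0.211   0.152 ]
7.080392385632928
[156 155 157 160 147 112  84  79  76  83  89  85  78  81  80  80  82  83
  80  77  83  79  85  93  85  81  87  82  76  81  79  85  85  84  87  82
  79  81  83  81  83  85  78  80 103 148 182 191 187 190 194 190 194 190
 187 191 190 189 188 191 192 190 192 192 187 172 122  86  89  89  89  87
  77  72  71  70  70  73  69  72  72  71  74  69  74  71  73  71  75  71
  71  71  69  75  75  76  73  70  74  70]
```

View pics/w4d.png

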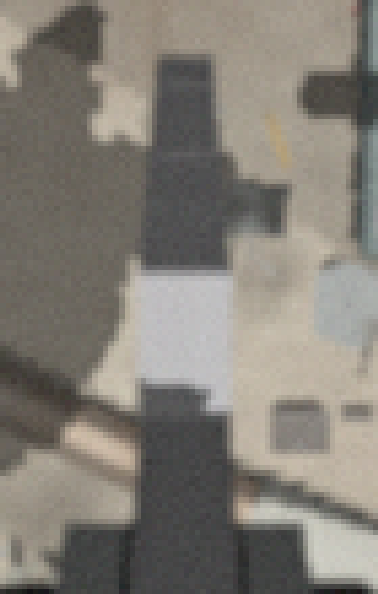

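Run:
```python
from h import *
import pickle
o=pickle.load(open("w4.pkl","rb"));W=cam("wrist",o)
Rm=R.from_euler('xyz',o['tcp_rot'],degrees=True).as_matrix()
for v in (194.8,216,221): 
    p=onz(W,318.5,v,o['ee_pos'][2]-.007); print(v,((p-o['ee_pos'])@Rm*1000).round(1))
p=onz(W,318.5,155.5,o['ee_pos'][2]-.115);print('bottom +y',((p-o['ee_pos'])@Rm*1000).round(1))
p0=np.array([.4572,-.2214,.15]);print('tip in tool',((p0-o['ee_pos'])@Rm*1000).round(1))
```

```text
194.8 [29.2 -1.2  7. ]
216 [18.8 -1.2  7. ]
221 [16.3 -1.2  7. ]
bottom +y [ 28.4  -1.2 115. ]
tip in tool [  2.6  47.2 150.9]
```

>>> play_rows --commands "0 0 1 -25 0;0 0 2 -55 0;0 0 3 -85 0;0 0 4 -105 0;0 0 4 -118 0;0 0 4 -124 0;0 0 4 -124 0;0 0 4 -124 0;0 0 4 -124 0"

```text
time: 6.33
ee_pos: [0.4115, -0.2261, 0.1786]
tcp_rot: [179.9, 0.1, 97.2]
wrist_force: [-0.8, 0.2, -1.4]
opening: 0.0065
```

Run:
```python
from h import *
import pickle
o=get_obs();im=camera("wrist")[:,:,::-1];cv2.imwrite("pics/w5.png",im);pickle.dump(o,open("w5.pkl","wb"))
print(o['ee_pos'],o['tcp_rot'],o['wrist_force'],o['torque'])
im=camera("scene")[:,:,::-1];cv2.imwrite("pics/s5f.png",im);cv2.imwrite("pics/s5.png",cv2.resize(im[160:310,350:470],None,fx=4,fy=4,interpolation=cv2.INTER_CUBIC))
S=cam("scene");a=o['ee_pos'];print(proj(S,a-[0,0,.03]),proj(S,[.4572,-.2214,.15]))
im=camera("top")[:,:,::-1];cv2.imwrite("pics/t5.png",cv2.resize(im[150:270,380:500],None,fx=5,fy=5,interpolation=cv2.INTER_CUBIC))
```

```text
[ 0.41154077 -0.22614369  0.17858647] [1.79914237e+02 5.94746845e-02 9.71976238e+01] [-0.8007906   0.17863783 -1.37687706] [-0.02975374 -0.00035651 -0.03902516]
(np.float64(393.50638726035237), np.float64(268.81317342928315)) (np.float64(406.8303287634524), np.float64(252.20081549863522))
```

View pics/w5.png

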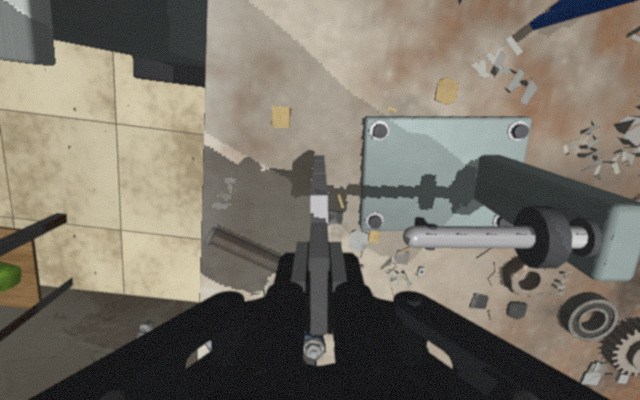

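View pics/s5.png

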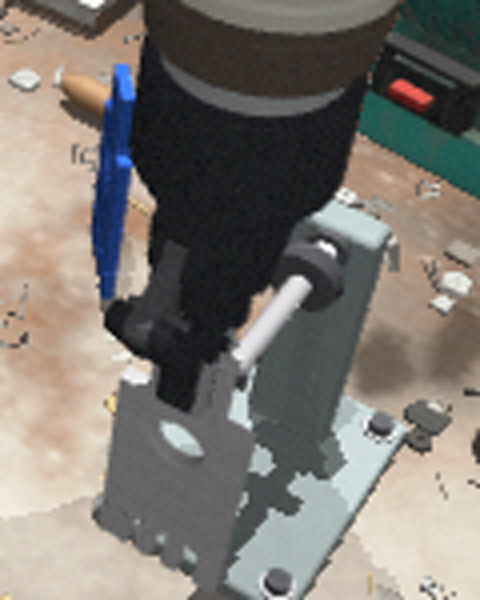

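Run:
```python
from h import *
import pickle
o4=pickle.load(open("w4.pkl","rb"));o=pickle.load(open("w5.pkl","rb"));im=cv2.imread("pics/w5.png");W=cam("wrist",o);W4=cam("wrist",o4)
for u in (415,425,445,470,500):
    print(u,im[220:256,u].astype(int).max(1))
cv2.imwrite("pics/w5c.png",cv2.resize(im[210:260,395:555],None,fx=5,fy=5,interpolation=cv2.INTER_NEAREST))
Rm=R.from_euler('xyz',o['tcp_rot'],degrees=True).as_matrix()
for v in (236,236.5,237,237.5,238):
    p,e=tri([ray(W4,373,177.2),ray(W,404,v)]);print(v,p.round(4),np.round(e,4),((onz(W,404,v,.15)-o['ee_pos'])@Rm*1000).round(1))
im0=cv2.imread("pics/s5f.png")[245:285,375:410];cv2.imwrite("pics/s5e.png",cv2.resize(im0,None,fx=14,fy=14,interpolation=cv2.INTER_CUBIC))
```

```text
415 [ 66  66  56  54  53  58  83  99 118 128 139 146 154 161 166 180 199 221
 228 221 199 183 180 175 168 153 135 132 152 163 158 161 164 163 159 164]
425 [106  75  46  40  35  47  83 105 122 136 143 156 159 158 167 180 185 187
 183 178 181 174 175 168 162 155 138 115 121 151 181 187 185 188 186 184]
445 [145 146 147 153 168 154 113  90 116 132 144 148 155 164 174 181 185 186
 183 177 181 175 176 173 163 152 139 145 168 185 183 176 177 177 182 175]
470 [175 173 176 170 175 158 115  93 112 125 136 145 157 167 175 180 184 186
 181 177 175 179 175 174 165 160 144 140 155 175 174 175 174 178 177 175]
500 [ 70  78  90  92  91  87  88  93 109 123 135 145 152 157 170 173 181 182
 181 177 177 177 175 176 167 157 147 138 148 163 166 167 167 172 172 168]
236 [ 0.4573 -0.2216  0.149 ] [0.0001 0.0001] [-0.8 45.6 28.7]
236.5 [ 0.4571 -0.2214  0.1502] [0.0001 0.0001] [-1.1 45.7 28.7]
237 [ 0.4568 -0.2212  0.1514] [0.0002 0.0002] [-1.4 45.7 28.7]
237.5 [ 0.4565 -0.221   0.1526] [0.0002 0.0002] [-1.7 45.7 28.7]
238 [ 0.4562 -0.2207  0.1538] [0.0003 0.0003] [-2.  45.7 28.7]
```

View pics/w5c.png

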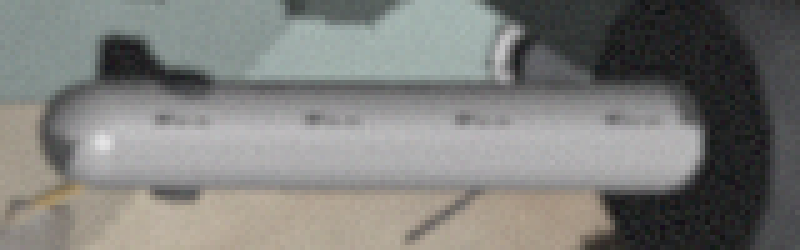

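View pics/s5e.png

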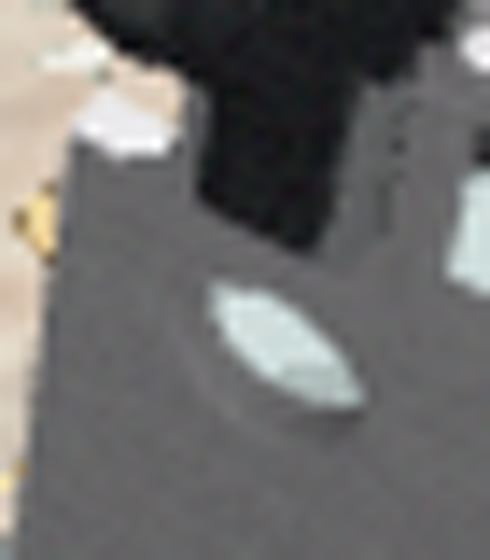

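Peg axis and eye line up laterally to within about 0.5 mm, and the eye sits about 3–4 mm below the axis. I'll advance to the tip and then onto the peg.

>>> play_rows --commands "0 10 1.2 0 0;0 20 2.5 0 0;0 30 3.7 0 0;0 36 4.5 0 0;0 36 4.5 0 0;0 36 4.5 0 0;0 36 4.5 0 0"

```text
time: 7.07
ee_pos: [0.4469, -0.2217, 0.1771]
tcp_rot: [-180.0, -0.0, 97.2]
wrist_force: [-0.2, 0.6, -2.4]
opening: 0.0066
```

Run:
```python
from h import *
import pickle
o=get_obs();im=camera("wrist")[:,:,::-1];cv2.imwrite("pics/w6.png",im);pickle.dump(o,open("w6.pkl","wb"))
print(o['ee_pos'],o['tcp_rot'],o['wrist_force'],o['torque'])
im=camera("scene")[:,:,::-1];cv2.imwrite("pics/s6.png",cv2.resize(im[210:290,370:450],None,fx=7,fy=7,interpolation=cv2.INTER_CUBIC))
cv2.imwrite("pics/w6c.png",cv2.resize(cv2.imread("pics/w6.png")[140:290,250:450],None,fx=4,fy=4,interpolation=cv2.INTER_CUBIC))
```

```text
[ 0.44686707 -0.22165747  0.17713605] [-1.79970322e+02 -1.47962157e-02  9.71765373e+01] [-0.2240867   0.55895649 -2.38395822] [-0.01593916  0.00525696  0.01211916]
```

View pics/s6.png

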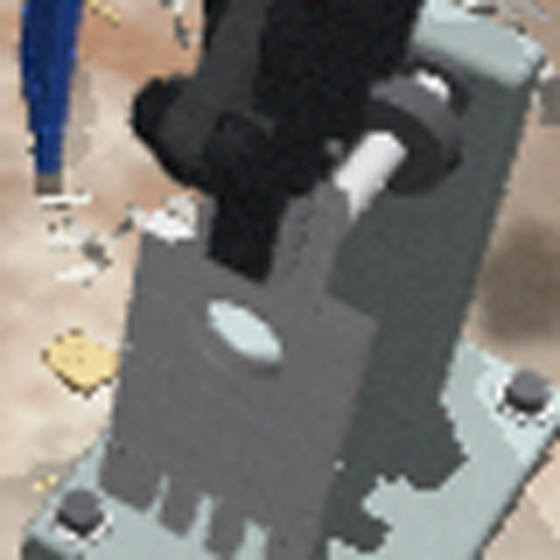

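View pics/w6c.png

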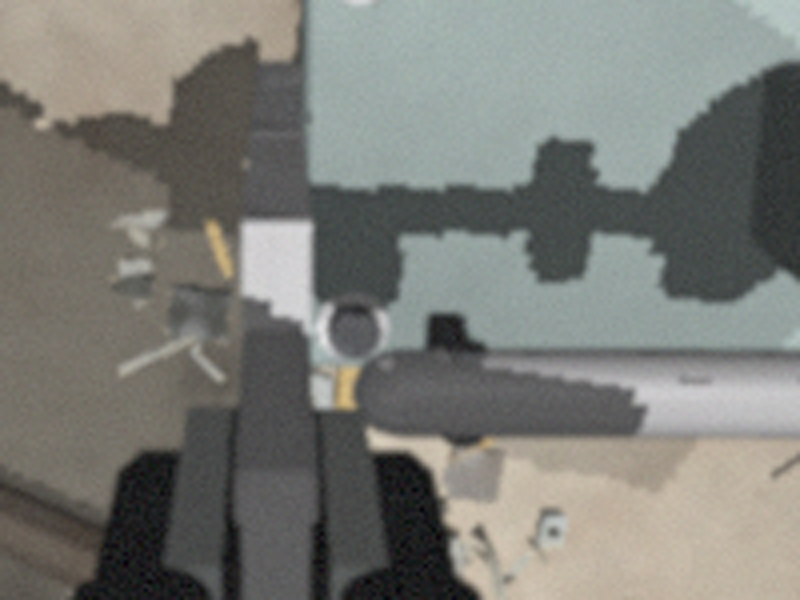

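The peg tip is just ahead of the gauge face, with force unchanged. I'll advance 14 mm slowly, short of the flap, and check for side or vertical force.

>>> play_rows --commands "0 3 0.4 0 0;0 6 0.7 0 0;0 9 1.1 0 0;0 12 1.5 0 0;0 14 1.7 0 0;0 14 1.7 0 0;0 14 1.7 0 0"

```text
time: 7.75
ee_pos: [0.461, -0.22, 0.1772]
tcp_rot: [-180.0, -0.0, 97.2]
wrist_force: [-0.1, 0.8, -2.0]
opening: 0.0063
```

Run:
```python
from h import *
o=get_obs();print(o['ee_pos'],o['wrist_force'],o['torque'])
im=camera("scene")[:,:,::-1];cv2.imwrite("pics/s7.png",cv2.resize(im[200:290,370:460],None,fx=6,fy=6,interpolation=cv2.INTER_CUBIC))
im=camera("wrist")[:,:,::-1];cv2.imwrite("pics/w7c.png",cv2.resize(im[140:290,250:450],None,fx=4,fy=4,interpolation=cv2.INTER_CUBIC))
```

```text
[ 0.46102713 -0.21996985  0.17718066] [-0.08641328  0.80866012 -2.03861155] [-0.02216887  0.00535261  0.04743272]
```

View pics/s7.png

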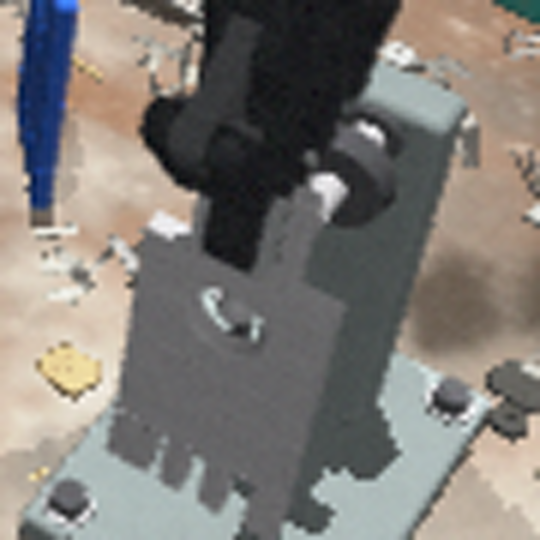

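View pics/w7c.png

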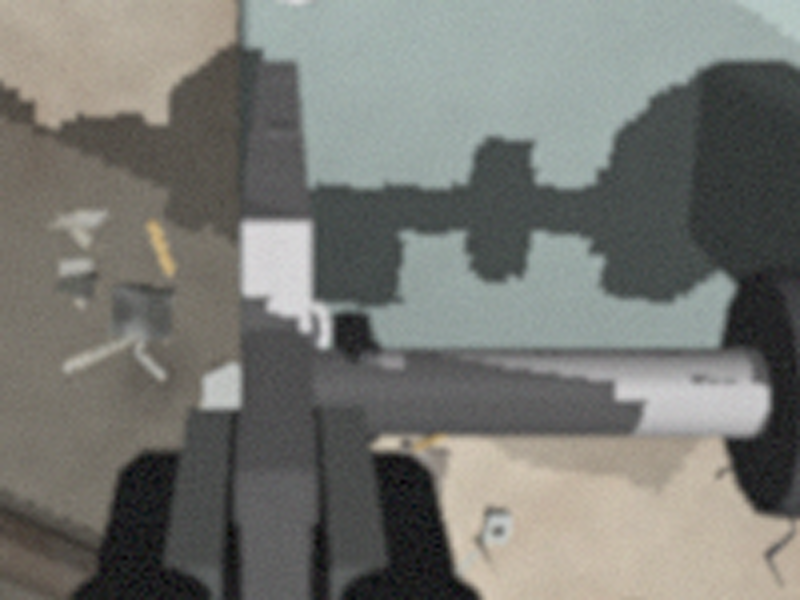

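The tip has entered the eye with no contact force. I'll continue through the flap.

>>> play_rows --commands "0 2.5 0.3 0 0;0 5 0.6 0 0;0 7.5 0.9 0 0;0 10 1.2 0 0;0 12.5 1.6 0 0;0 15 1.9 0 0;0 17.5 2.2 0 0;0 20 2.5 0 0;0 20 2.5 0 0;0 20 2.5 0 0"

```text
time: 8.68
ee_pos: [0.4811, -0.2175, 0.1772]
tcp_rot: [-180.0, -0.0, 97.2]
wrist_force: [0.2, -0.6, -1.8]
opening: 0.0067
```

Run:
```python
from h import *
o=get_obs();print(o['ee_pos'],o['wrist_force'],o['torque'])
im=camera("scene")[:,:,::-1];cv2.imwrite("pics/s8.png",cv2.resize(im[200:290,370:460],None,fx=6,fy=6,interpolation=cv2.INTER_CUBIC))
```

```text
[ 0.48105191 -0.21748339  0.17721631] [ 0.20908489 -0.59800192 -1.80719277] [0.03971771 0.05007986 0.05014894]
```

View pics/s8.png

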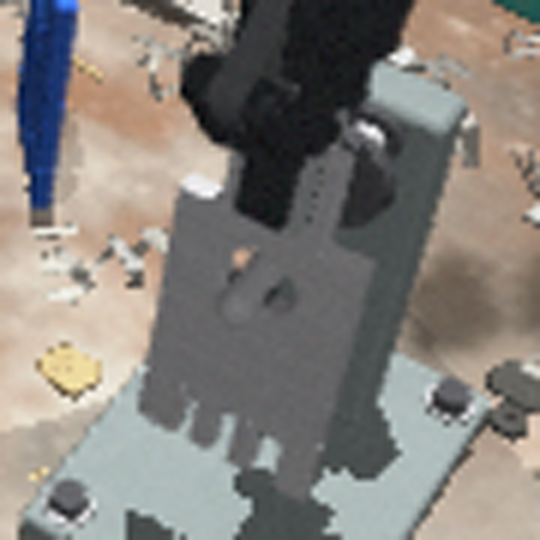

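>>> play_rows --commands "0 2.5 0.3 0 0;0 5 0.6 0 0;0 7.5 0.9 0 0;0 10 1.2 0 0;0 12.5 1.6 0 0;0 15 1.9 0 0;0 17.5 2.2 0 0;0 19 2.4 0 0;0 19 2.4 0 0;0 19 2.4 0 0"

```text
time: 9.57
ee_pos: [0.5, -0.2151, 0.1772]
tcp_rot: [-180.0, -0.0, 97.2]
wrist_force: [0.1, -0.4, -2.3]
opening: 0.0064
```

Run:
```python
from h import *
o=get_obs();print(o['ee_pos'],o['wrist_force'],o['torque'])
im=camera("scene")[:,:,::-1];cv2.imwrite("pics/s9.png",cv2.resize(im[200:290,370:460],None,fx=6,fy=6,interpolation=cv2.INTER_CUBIC))
im=camera("wrist")[:,:,::-1];cv2.imwrite("pics/w9c.png",cv2.resize(im[140:290,230:430],None,fx=4,fy=4,interpolation=cv2.INTER_CUBIC))
```

```text
[ 0.50000181 -0.21508065  0.17724193] [ 0.11160631 -0.43442834 -2.32308768] [ 0.00632194  0.00476545 -0.0007436 ]
```

View pics/s9.png

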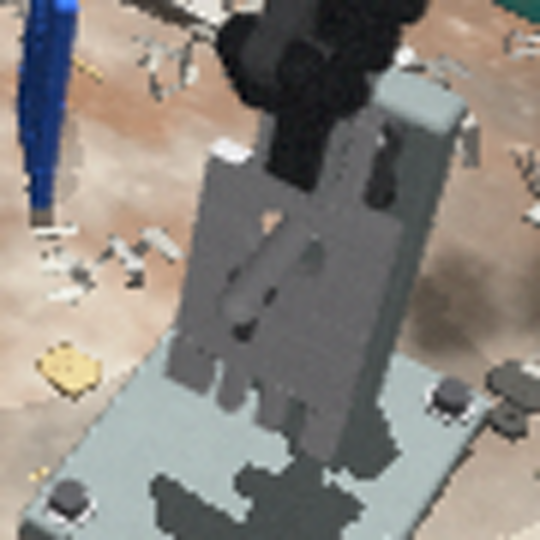

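View pics/w9c.png

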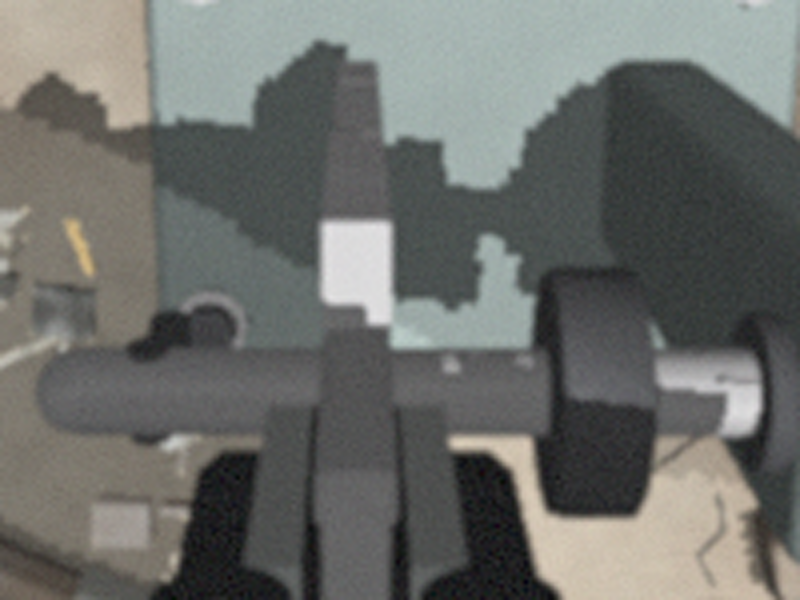

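The flap has fallen: scene shows it hanging below the tip at crop (243,328). The collar face is still some 17 mm ahead. I'll approach, then creep by touch.

>>> play_rows --commands "0 2 0.25 0 0;0 4 0.5 0 0;0 6 0.75 0 0;0 8 1 0 0;0 10 1.25 0 0;0 10 1.25 0 0;0 10 1.25 0 0"

```text
time: 10.25
ee_pos: [0.5101, -0.2139, 0.1772]
tcp_rot: [-180.0, -0.0, 97.2]
wrist_force: [0.3, -0.6, -1.4]
opening: 0.0064
```

>>> play_rows --commands "0 1 0.12 0 0;0 2 0.25 0 0;0 2 0.25 0 0;0 2 0.25 0 0"

```text
time: 10.58
ee_pos: [0.512, -0.2136, 0.1773]
tcp_rot: [-180.0, 0.0, 97.2]
wrist_force: [-0.5, 0.2, -1.6]
opening: 0.0066
```

Run:
```python
from h import *
o=get_obs();print(o['ee_pos'],o['wrist_force'],o['torque'])
im=camera("scene")[:,:,::-1];cv2.imwrite("pics/s10.png",cv2.resize(im[200:290,370:460],None,fx=6,fy=6,interpolation=cv2.INTER_CUBIC))
im=camera("wrist")[:,:,::-1];cv2.imwrite("pics/w10c.png",cv2.resize(im[140:290,230:430],None,fx=4,fy=4,interpolation=cv2.INTER_CUBIC))
```

```text
[ 0.51197561 -0.21362956  0.1773003 ] [-0.46703476  0.18280744 -1.61653785] [-0.00342745 -0.0268595  -0.03117796]
```

View pics/w10c.png

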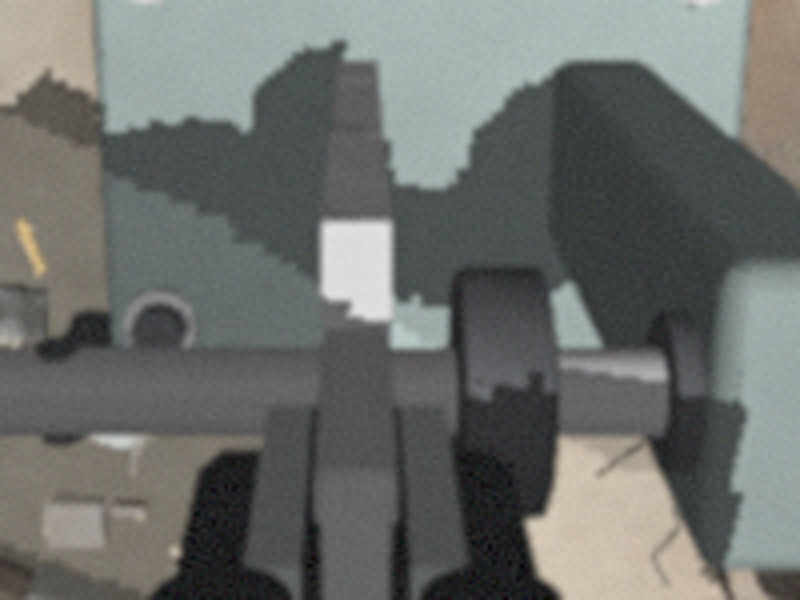

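View pics/s10.png

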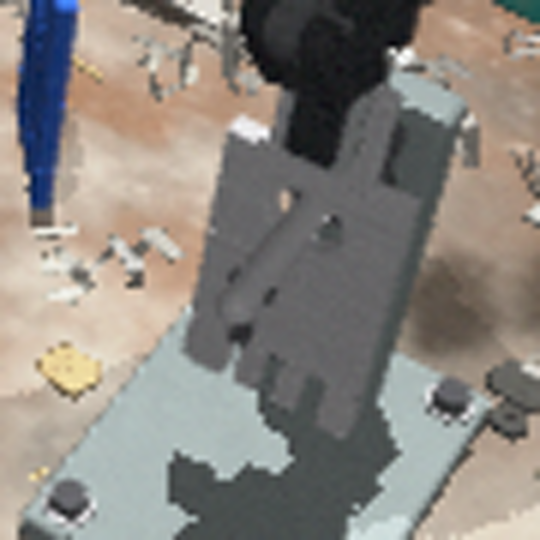

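>>> play_rows --commands "0 1.5 0.2 0 0;0 3 0.4 0 0;0 4.5 0.6 0 0;0 6 0.75 0 0;0 6 0.75 0 0;0 6 0.75 0 0"

```text
time: 11.18
ee_pos: [0.518, -0.2128, 0.1772]
tcp_rot: [-180.0, -0.0, 97.2]
wrist_force: [-0.0, -0.3, -1.8]
opening: 0.0065
```

>>> play_rows --commands "0 0.5 0.06 0 0;0 1 0.12 0 0;0 1 0.12 0 0;0 1 0.12 0 0"

```text
time: 11.52
ee_pos: [0.5189, -0.2128, 0.1773]
tcp_rot: [-180.0, -0.0, 97.2]
wrist_force: [0.1, 0.6, -1.6]
opening: 0.0062
```

>>> play_rows --commands "0 0.5 0.06 0 0;0 1 0.12 0 0;0 1 0.12 0 0;0 1 0.12 0 0"

```text
time: 11.85
ee_pos: [0.52, -0.2126, 0.1773]
tcp_rot: [-180.0, -0.0, 97.2]
wrist_force: [0.3, 1.0, -1.8]
opening: 0.0066
```

>>> play_rows --commands "0 0.5 0.06 0 0;0 0.7 0.09 0 0;0 0.7 0.09 0 0"

```text
time: 12.1
ee_pos: [0.5207, -0.2126, 0.1772]
tcp_rot: [-180.0, -0.0, 97.2]
wrist_force: [1.0, 0.1, -1.9]
opening: 0.0064
```

>>> play_rows --commands "0 0.5 0.06 0 0;0 0.7 0.09 0 0;0 0.7 0.09 0 0"

```text
time: 12.35
ee_pos: [0.5212, -0.2125, 0.1773]
tcp_rot: [-180.0, -0.0, 97.2]
wrist_force: [-1.0, -1.0, -1.6]
opening: 0.0066
```

Run:
```python
from h import *
o=get_obs();print(o['ee_pos'],o['wrist_force'],o['torque'])
im=camera("wrist")[:,:,::-1];cv2.imwrite("pics/w11c.png",cv2.resize(im[140:290,230:430],None,fx=4,fy=4,interpolation=cv2.INTER_CUBIC))
```

```text
[ 0.52116875 -0.21248195  0.17727985] [-1.02171134 -1.00845906 -1.63492536] [-0.06164489  0.40912931 -0.07694828]
```

View pics/w11c.png

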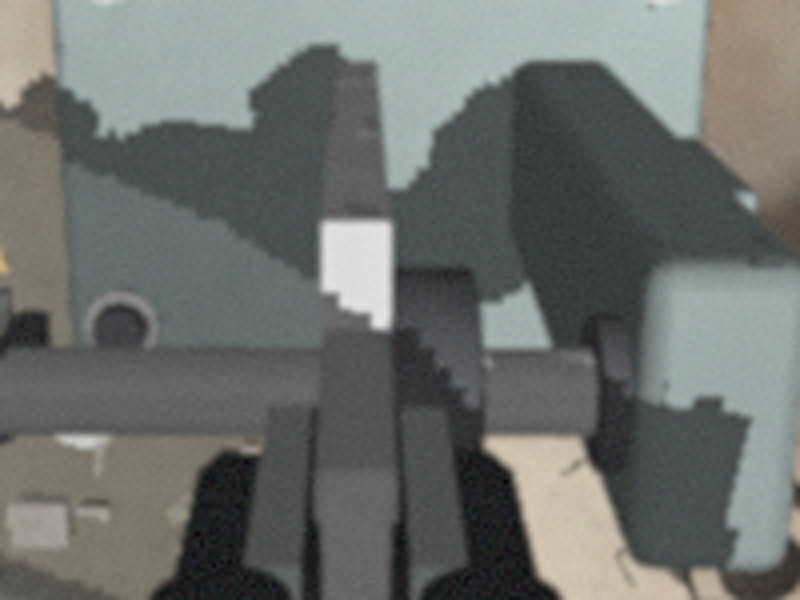

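>>> play_rows --commands "0 0 0 0 0;0 0 0 0 0"

```text
time: 12.57
ee_pos: [0.5212, -0.2125, 0.1773]
tcp_rot: [-180.0, 0.0, 97.2]
wrist_force: [-1.6, -0.1, -1.3]
opening: 0.0063
```

Run:
```python
from h import *
o=get_obs();print(o['ee_pos'],o['wrist_force'],o['torque'],o['joint_efforts'])
```

```text
[ 0.52116456 -0.21247706  0.17727727] [-1.6427088  -0.11964107 -1.26959481] [-0.04637783  0.54756036 -0.00857592] [ 6.37805220e-01 -5.41600049e+01  4.83835924e+01 -9.30588618e-01
  3.37970713e-01 -2.20757554e-02]
```

Contact: torque_y rose to 0.5 Nm (about 2 N). I'll add a little at a time.

>>> play_rows --commands "0 0.4 0.05 0 0;0 0.4 0.05 0 0;0 0.4 0.05 0 0"

```text
time: 12.82
ee_pos: [0.5213, -0.2125, 0.1773]
tcp_rot: [-179.9, 0.0, 97.2]
wrist_force: [-4.9, -0.4, -0.7]
opening: 0.0066
```

Run:
```python
from h import *
o=get_obs();print(o['ee_pos'],o['wrist_force'],o['torque'])
```

```text
[ 0.52126446 -0.21247894  0.17728491] [-4.91840472 -0.39449856 -0.67126459] [-0.10950585  1.090792   -0.05827521]
```

>>> play_rows --commands "0 0.3 0.04 0 0;0 0.3 0.04 0 0;0 0.3 0.04 0 0;0 0.3 0.04 0 0"

```text
time: 13.15
ee_pos: [0.5213, -0.2125, 0.1773]
tcp_rot: [-179.9, 0.0, 97.1]
wrist_force: [-6.6, 0.4, 0.8]
opening: 0.0065
```

Run:
```python
from h import *
o=get_obs();print(o['ee_pos'],o['wrist_force'],o['torque'])
im=camera("scene")[:,:,::-1];cv2.imwrite("pics/s12.png",cv2.resize(im[200:290,370:460],None,fx=6,fy=6,interpolation=cv2.INTER_CUBIC))
```

```text
[ 0.52131191 -0.21247335  0.17730089] [-6.63536688  0.39933272  0.84056567] [-0.18424935  1.41599801 -0.02769351]
```

View pics/s12.png

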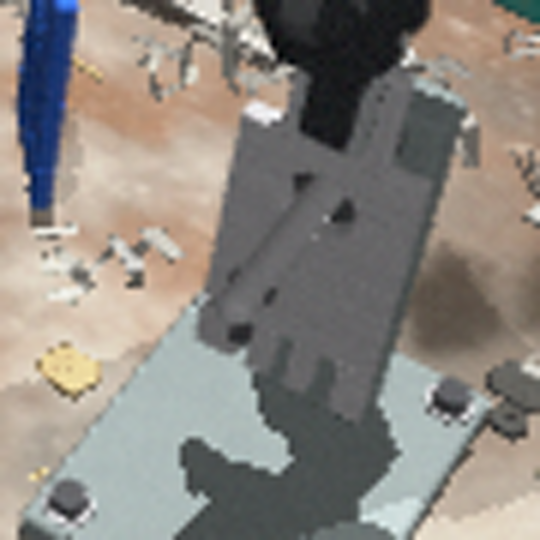

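About 6.6 N with the flap down. A touch more, held for half a second.

>>> play_rows --commands "0 0.2 0.02 0 0;0 0.2 0.02 0 0;0 0.2 0.02 0 0;0 0.2 0.02 0 0;0 0.2 0.02 0 0;0 0.2 0.02 0 0"

```text
time: 13.7
ee_pos: [0.5213, -0.2125, 0.1773]
tcp_rot: [-179.9, -0.0, 97.1]
wrist_force: [-8.0, -1.1, 0.7]
opening: 0.0069
```

Run:
```python
from h import *
o=get_obs();print(o['ee_pos'],o['wrist_force'],o['torque'])
```

```text
[ 0.52134302 -0.21245556  0.17729436] [-8.03748679 -1.09817055  0.73337715] [-0.21036631  1.67273605 -0.05450783]
```

Home press 8.0 N. Now I back off toward the flap; contact is expected about 43 mm back.

>>> play_rows --commands "0 -3 -0.4 0 0;0 -7 -0.9 0 0;0 -11 -1.4 0 0;0 -15 -1.9 0 0;0 -19 -2.4 0 0;0 -23 -2.9 0 0;0 -27 -3.4 0 0;0 -31 -3.9 0 0;0 -34 -4.2 0 0;0 -34 -4.2 0 0"

```text
time: 14.53
ee_pos: [0.4877, -0.2167, 0.1775]
tcp_rot: [180.0, 0.0, 97.1]
wrist_force: [1.2, -0.1, -1.8]
opening: 0.0063
```

>>> play_rows --commands "0 -1 -0.12 0 0;0 -2 -0.25 0 0;0 -2 -0.25 0 0;0 -2 -0.25 0 0"

```text
time: 14.87
ee_pos: [0.4863, -0.2168, 0.1773]
tcp_rot: [180.0, 0.0, 97.2]
wrist_force: [-0.4, -1.0, -2.5]
opening: 0.0065
```

Run:
```python
from h import *
o=get_obs();print(o['ee_pos'],o['wrist_force'],o['torque'])
im=camera("scene")[:,:,::-1];cv2.imwrite("pics/s13.png",cv2.resize(im[200:290,370:460],None,fx=6,fy=6,interpolation=cv2.INTER_CUBIC))
im=camera("wrist")[:,:,::-1];cv2.imwrite("pics/w13c.png",cv2.resize(im[140:290,230:430],None,fx=4,fy=4,interpolation=cv2.INTER_CUBIC))
```

```text
[ 0.48632175 -0.21679564  0.17727468] [-0.43863782 -0.9569815  -2.46325933] [ 0.00608548 -0.00298865  0.02788103]
```

View pics/s13.png

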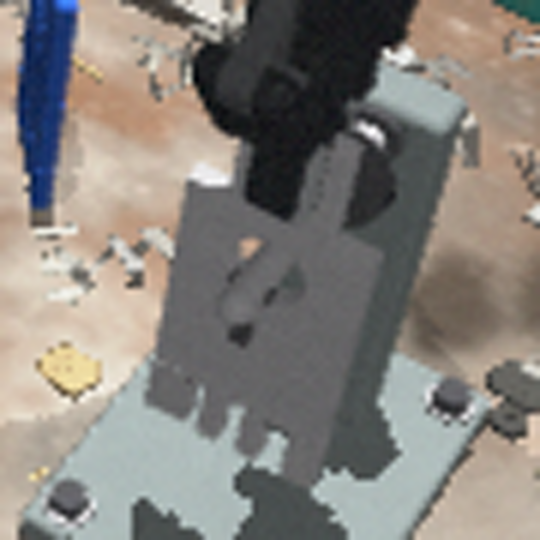

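View pics/w13c.png

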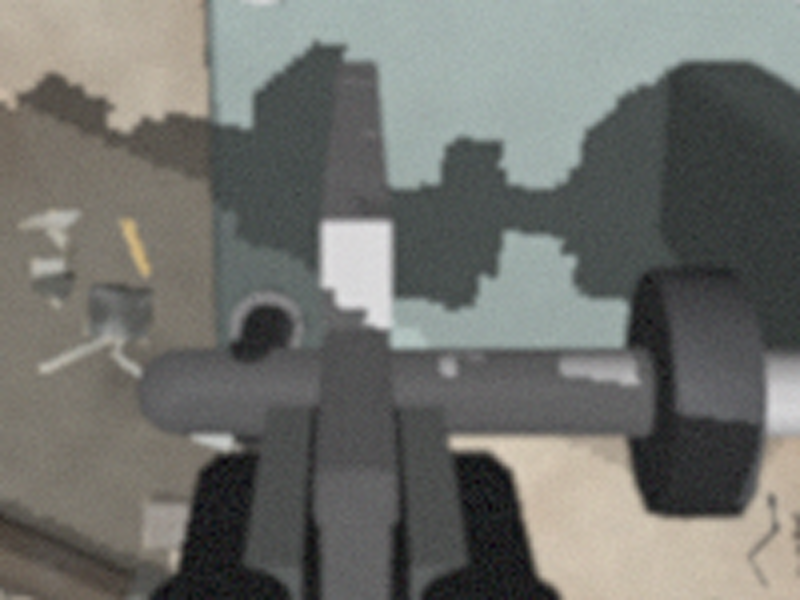

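The flap hangs in front of the gauge (crop (240,330)), with no contact yet. I'll keep creeping back.

>>> play_rows --commands "0 -1.5 -0.2 0 0;0 -3 -0.4 0 0;0 -4 -0.5 0 0;0 -4 -0.5 0 0;0 -4 -0.5 0 0"

```text
time: 15.38
ee_pos: [0.4822, -0.2173, 0.1773]
tcp_rot: [180.0, 0.0, 97.2]
wrist_force: [0.3, 0.2, -1.5]
opening: 0.0062
```

>>> play_rows --commands "0 -0.7 -0.09 0 0;0 -0.7 -0.09 0 0;0 -0.7 -0.09 0 0"

```text
time: 15.63
ee_pos: [0.4815, -0.2174, 0.1773]
tcp_rot: [180.0, -0.0, 97.2]
wrist_force: [0.0, -0.3, -2.4]
opening: 0.0063
```

>>> play_rows --commands "0 -0.7 -0.09 0 0;0 -0.7 -0.09 0 0;0 -0.7 -0.09 0 0"

```text
time: 15.88
ee_pos: [0.4808, -0.2175, 0.1773]
tcp_rot: [-180.0, -0.0, 97.2]
wrist_force: [-0.8, -0.2, -2.4]
opening: 0.0065
```

Run:
```python
from h import *
o=get_obs();print(o['ee_pos'],o['wrist_force'],o['torque'])
```

```text
[ 0.48083274 -0.2174777   0.17728386] [-0.8145277  -0.23312274 -2.40088061] [ 0.03116963 -0.03675463 -0.01331572]
```

>>> play_rows --commands "0 -0.7 -0.09 0 0;0 -0.7 -0.09 0 0;0 -0.7 -0.09 0 0"

```text
time: 16.13
ee_pos: [0.4801, -0.2176, 0.1773]
tcp_rot: [180.0, -0.0, 97.2]
wrist_force: [-0.9, -0.3, -3.0]
opening: 0.0065
```

>>> play_rows --commands "0 -0.7 -0.09 0 0;0 -0.7 -0.09 0 0;0 -0.7 -0.09 0 0"

```text
time: 16.38
ee_pos: [0.4794, -0.2177, 0.1773]
tcp_rot: [180.0, 0.0, 97.2]
wrist_force: [0.1, 0.7, -2.8]
opening: 0.0066
```

>>> play_rows --commands "0 -0.7 -0.09 0 0;0 -0.7 -0.09 0 0;0 -0.7 -0.09 0 0"

```text
time: 16.63
ee_pos: [0.4789, -0.2178, 0.1773]
tcp_rot: [180.0, 0.0, 97.2]
wrist_force: [0.4, -0.4, -2.8]
opening: 0.0064
```

Run:
```python
from h import *
o=get_obs();print(o['ee_pos'],o['wrist_force'],o['torque'])
```

```text
[ 0.47886991 -0.21776016  0.1773015 ] [ 0.35304612 -0.37954375 -2.78566186] [ 0.00955669 -0.37236582 -0.02190008]
```

Flap contact (torque_y −0.37). I'll build up the tug.

>>> play_rows --commands "0 -0.5 -0.06 0 0;0 -0.5 -0.06 0 0;0 -0.5 -0.06 0 0;0 -0.5 -0.06 0 0"

```text
time: 16.97
ee_pos: [0.4786, -0.2178, 0.1774]
tcp_rot: [180.0, 0.0, 97.2]
wrist_force: [4.4, 1.3, -3.7]
opening: 0.0069
```

Run:
```python
from h import *
o=get_obs();print(o['ee_pos'],o['wrist_force'],o['torque'])
```

```text
[ 0.4786172  -0.21775837  0.17737934] [ 4.41245946  1.25429158 -3.67468206] [ 0.17548234 -1.09099546  0.00373097]
```

>>> play_rows --commands "0 -0.5 -0.06 0 0;0 -0.5 -0.06 0 0;0 -0.5 -0.06 0 0;0 -0.5 -0.06 0 0;0 -0.5 -0.06 0 0"

```text
time: 17.38
ee_pos: [0.4784, -0.2178, 0.1774]
tcp_rot: [179.9, 0.0, 97.2]
wrist_force: [6.5, 0.7, -4.6]
opening: 0.0063
```

Run:
```python
from h import *
o=get_obs();print(o['ee_pos'],o['wrist_force'],o['torque'])
im=camera("scene")[:,:,::-1];cv2.imwrite("pics/s14.png",cv2.resize(im[200:290,370:460],None,fx=6,fy=6,interpolation=cv2.INTER_CUBIC))
```

```text
[ 0.4783528  -0.21781713  0.17738875] [ 6.52196991  0.72740539 -4.55234132] [ 0.26330261 -1.58253038 -0.01181338]
```

View pics/s14.png

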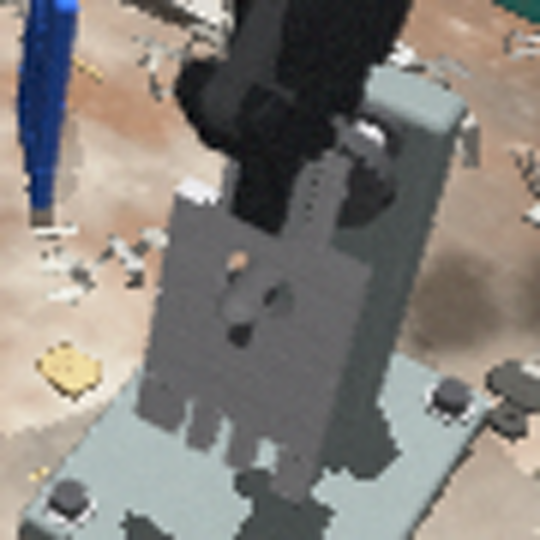

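>>> play_rows --commands "0 -0.3 -0.04 0 0;0 -0.3 -0.04 0 0;0 -0.3 -0.04 0 0;0 -0.3 -0.04 0 0;0 -0.3 -0.04 0 0;0 -0.3 -0.04 0 0"

```text
time: 17.93
ee_pos: [0.4783, -0.2178, 0.1774]
tcp_rot: [179.9, -0.0, 97.2]
wrist_force: [7.9, 0.4, -3.8]
opening: 0.0068
```

Run:
```python
from h import *
o=get_obs();print(o['ee_pos'],o['wrist_force'],o['torque'])
```

```text
[ 0.47826186 -0.21781022  0.17739561] [ 7.94393867  0.39830324 -3.79114168] [ 0.32402588 -1.85071751 -0.00516926]
```

Tug held at 7.9 N with the flap down. Next I go to mid-gap, then lower the gauge until it rests on the peg.

>>> play_rows --commands "0 3 0.4 0 0;0 6 0.75 0 0;0 9 1.1 0 0;0 12 1.5 0 0;0 15 1.9 0 0;0 18 2.2 0 0;0 20 2.5 0 0;0 20 2.5 0 0;0 20 2.5 0 0"

```text
time: 18.68
ee_pos: [0.4975, -0.2154, 0.1772]
tcp_rot: [-180.0, -0.0, 97.2]
wrist_force: [-0.4, 0.1, -1.6]
opening: 0.0066
```

>>> play_rows --commands "0 0 0 -0.5 0;0 0 0 -1 0;0 0 0 -1 0;0 0 0 -1 0"

```text
time: 19.02
ee_pos: [0.4974, -0.2154, 0.1763]
tcp_rot: [180.0, 0.0, 97.2]
wrist_force: [-0.4, 0.1, -1.6]
opening: 0.0065
```

>>> play_rows --commands "0 0 0 -0.5 0;0 0 0 -0.5 0;0 0 0 -0.5 0"

```text
time: 19.27
ee_pos: [0.4974, -0.2154, 0.1758]
tcp_rot: [180.0, 0.0, 97.2]
wrist_force: [0.4, 0.2, -0.9]
opening: 0.0066
```

>>> play_rows --commands "0 0 0 -0.5 0;0 0 0 -0.5 0;0 0 0 -0.5 0"

```text
time: 19.52
ee_pos: [0.4974, -0.2154, 0.1752]
tcp_rot: [-180.0, -0.0, 97.2]
wrist_force: [-0.0, -0.1, -2.3]
opening: 0.0063
```

>>> play_rows --commands "0 0 0 -0.5 0;0 0 0 -0.5 0;0 0 0 -0.5 0"

```text
time: 19.77
ee_pos: [0.4974, -0.2154, 0.1748]
tcp_rot: [-180.0, -0.0, 97.2]
wrist_force: [-0.0, -0.9, -2.4]
opening: 0.0066
```

>>> play_rows --commands "0 0 0 -0.5 0;0 0 0 -0.5 0;0 0 0 -0.5 0"

```text
time: 20.02
ee_pos: [0.4974, -0.2154, 0.1743]
tcp_rot: [-180.0, -0.0, 97.2]
wrist_force: [-0.5, -0.0, -2.3]
opening: 0.0067
```

>>> play_rows --commands "0 0 0 -0.5 0;0 0 0 -0.5 0;0 0 0 -0.5 0"

```text
time: 20.27
ee_pos: [0.4975, -0.2154, 0.1739]
tcp_rot: [180.0, 0.0, 97.2]
wrist_force: [-0.5, 0.4, -1.4]
opening: 0.0063
```

>>> play_rows --commands "0 0 0 -0.4 0;0 0 0 -0.4 0;0 0 0 -0.4 0;0 0 0 -0.4 0"

```text
time: 20.6
ee_pos: [0.4975, -0.2154, 0.1737]
tcp_rot: [180.0, 0.0, 97.2]
wrist_force: [-0.7, 0.4, 2.6]
opening: 0.0064
```

Run:
```python
from h import *
o=get_obs();print(o['ee_pos'],o['wrist_force'],o['torque'])
im=camera("scene")[:,:,::-1];cv2.imwrite("pics/s15.png",cv2.resize(im[200:290,370:460],None,fx=6,fy=6,interpolation=cv2.INTER_CUBIC))
```

```text
[ 0.49754117 -0.21544175  0.17371982] [-0.67051808  0.41539231  2.56616693] [0.10162462 0.21842824 0.00982985]
```

View pics/s15.png

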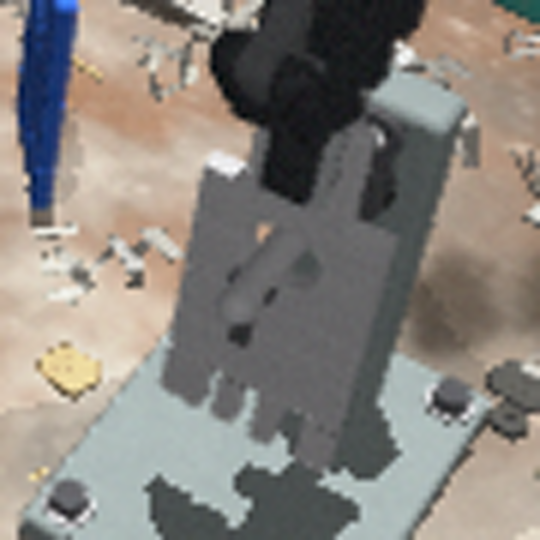

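It is resting on the peg (Fz rose by about 4.5 N). I'll ease up slightly and release.

>>> play_rows --commands "0 0 0 0.3 0;0 0 0 0.3 0;0.12 0 0 0.3 0;0.2 0 0 0.3 0;0.3 0 0 0.3 0;0.35 0 0 0.3 0;0.35 0 0 0.3 0;0.35 0 0 0.3 0"

```text
time: 21.32
ee_pos: [0.4974, -0.2154, 0.1736]
tcp_rot: [-180.0, -0.0, 97.2]
wrist_force: [-0.3, -0.5, -0.6]
opening: 0.0299
```

Run:
```python
from h import *
o=get_obs();print(o['ee_pos'],o['wrist_force'],o['torque'])
im=camera("scene")[:,:,::-1];cv2.imwrite("pics/s16.png",cv2.resize(im[200:290,370:460],None,fx=6,fy=6,interpolation=cv2.INTER_CUBIC))
im=camera("wrist")[:,:,::-1];cv2.imwrite("pics/w16.png",im)
```

```text
[ 0.49743864 -0.21543621  0.17362112] [-0.33106804 -0.53939445 -0.59435231] [0.02346916 0.01981036 0.04828579]
```

View pics/s16.png

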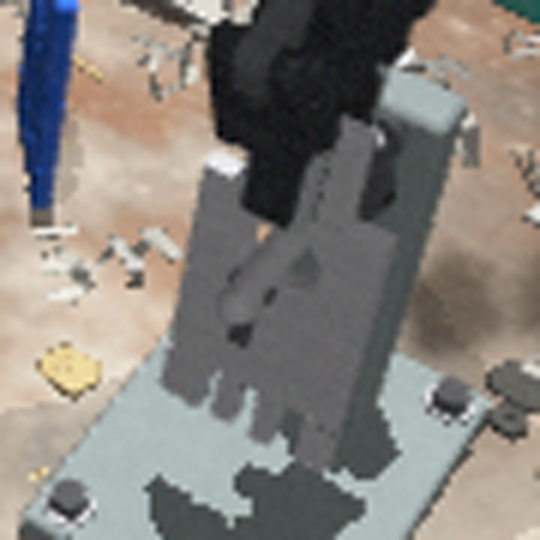

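View pics/w16.png

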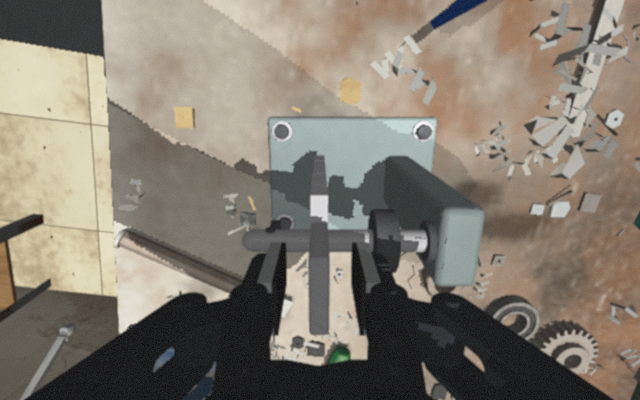

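The gauge hangs free at wrist (318,240), between the opened fingers with space on both sides. I'll raise straight up and clear.

>>> play_rows --commands "0.35 0 0 5 0;0.35 0 0 12 0;0.35 0 0 25 0;0.35 0 0 45 0;0.35 0 0 70 0;0.35 0 0 100 0;0.35 0 0 125 0;0.35 0 0 140 0;0.35 0 0 140 0;0.35 0 0 140 0"

```text
time: 22.25
ee_pos: [0.4978, -0.2156, 0.3148]
tcp_rot: [179.9, 0.1, 97.2]
wrist_force: [-0.1, 0.2, -0.4]
opening: 0.0297
```

>>> play_rows --commands "0.35 -15 15 0 0;0.35 -40 40 0 0;0.35 -70 70 0 0;0.35 -90 95 0 0;0.35 -100 110 0 0;0.35 -100 110 0 0;0.35 -100 110 0 0;0.35 -100 110 0 0"

```text
time: 22.92
ee_pos: [0.3976, -0.1056, 0.313]
tcp_rot: [-180.0, -0.0, 97.2]
wrist_force: [-0.1, 0.5, 0.2]
opening: 0.0296
```

Run:
```python
from h import *
o=get_obs();print(o['time'],o['ee_pos'],o['wrist_force'])
im=camera("scene")[:,:,::-1];cv2.imwrite("pics/s17f.png",im);cv2.imwrite("pics/s17.png",cv2.resize(im[200:290,370:460],None,fx=6,fy=6,interpolation=cv2.INTER_CUBIC))
im=camera("top")[:,:,::-1];cv2.imwrite("pics/t17.png",im)
im=camera("scene")[:,:,::-1];a=cv2.imread("pics/s17f.png");print(np.abs(a[190:300,360:460].astype(int)-im[190:300,360:460]).mean())
```

```text
22.9167 [ 0.39762769 -0.10563091  0.31299513] [-0.09323017  0.47677795  0.15023985]
1.740878787878788
```

View pics/s17.png

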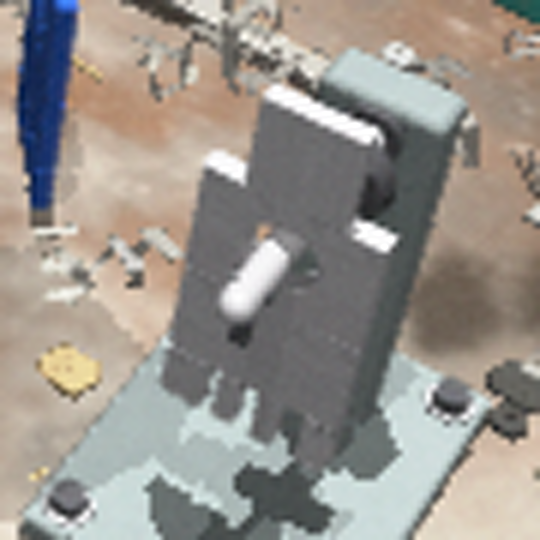

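View pics/s17f.png

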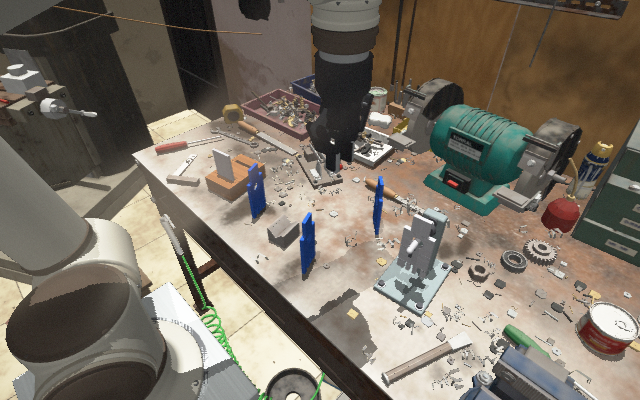

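View pics/t17.png

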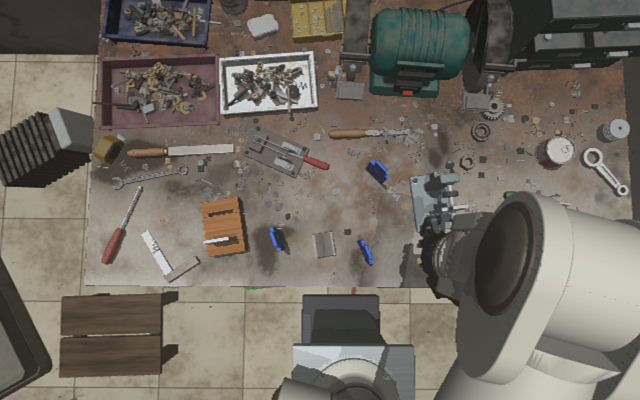

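The gauge hangs upright and still. The peg tip comes through its eye at scene crop (240,295), the flap hangs in front at (240,330), and the plate and V-block have not moved. I'll hand in.

Run:
```python
from workcell import job_done,get_obs
print(job_done(),get_obs()['time'])
```

```text
the job is handed in; nothing more can be done
the job is handed in; nothing more can be done
```

I handed the job in at about 23 s of the 56 s limit. It gives no verdict, so what follows is from my own readings.

**What I did:**
- I lifted the grey gauge with tab and eye out of the far slot and pushed its eye onto the peg and past the flap. The scene picture showed the flap hanging again in front of it.
- I found the collar by touch, about 50 mm inside the pivot at the eye centre. I pressed home at 8.0 N, held for about half a second.
- I backed off until the gauge met the hanging flap, about 43 mm back, and tugged at 7.9 N with the flap holding.
- I then moved it to mid-gap, lowered it until the peg carried its weight, released it and drew the arm clear.

**Last checks:**
- **Gauge and flap:** the gauge hangs upright and still between the flap and the collar, and the flap is down.
- **Plain plate and V-block:** neither looks moved in the final scene and top pictures. I compared them by eye and did not measure.
- **Arm:** it was clear of the stand, with wrist force near zero.

**Limits of the checks:**
- **Forces:** these are wrist readings with about 1 N of noise. During the tug the vertical reading also drifted by about 2 N.
- **Flap angle:** I judged this only by eye.

No check failed or disagreed.

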